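Load and start the bench cell charger

ROBOT

A 6-joint arm with a two-finger parallel gripper is mounted at the origin on a cart in front of the work surface, level with it; the furniture and walls round the work are solid. World frame = base frame: x ahead of the robot, y to its left, z up, the work surface at z = 0. Lengths are in m, angles in rad, forces in N, time in s.
With the tool pointing down it reaches from about 0.35 to 0.975 m from the base axis. Payload 4.9 kg.
Tool frame: the origin (TCP) lies midway between the tips of the shut fingers; the grasp point (between the pads) lies 19 mm behind it; z points along the fingers, y is the direction in which the jaws open and shut (so a half turn about z gives the same grasp; the last joint's range is limited). The gripper opens to 85 mm and grips with 20 to 120 N. Pads are 22 mm wide; open, the fingers measure 114 mm over their backs; the gripper's body (76 mm by 85 mm) begins 54 mm behind the grasp point. The pads swing forward as they close: fully open they stand 13 mm farther back than shut.
Start: joints at [1.125, 0.053, 1.613, -0, 1.476, -0.119], TCP at [0.201, 0.592, 0.231] pointing down, gripper open.
Joint ranges: [-3.01, 3.01], [-1.01, 2.22], [0.06, 2.58], [-1.02, 4.17], [0.09, 2.62], [-3.14, 3.14]. Speed limits (rad/s): [2.57, 2.57, 3.14, 3.14, 3.14, 3.14].

INTERFACE

Orientations are given as a unit quaternion [w, x, y, z].
In Python, from plant import state, grab_frame, camera_params, job_done, boxes_of gives the robot as it stands.
- The arm moves only by the tool step_arm, never from a script. Its argument "steps" is a list of rows, each a list of 4 numbers: the shift along the tool's x, y, z in mm, then the turn about the tool's z in degrees. A call has 1 to 8 rows; each row shifts and turns the pose as measured when the row begins, along the tool's axes as they then stand; what a row does not reach is not made up. A row lasts 1/10 s, in which the tool goes at most 50 mm and 8.59 degrees, less where a joint would pass 70% of its speed; a pose out of reach is approached as far as the arm can. A call is refused whole if a number of a shift passes 50 or a number of a turn 8.59, either way. A call with a gripper value outside its range is refused whole. "claw" is the opening in per cent of the stroke, from 0 (shut) to 100 (fully open), set as the call begins (left out, the last holds). The fingers move at their own pace and stop on an object; the grip force is fixed at half the most. Time passes only in rows, so rows that do not move let the fingers close. It gives the time, the measured TCP pose, the force and the opening at its end, in the units of the state.
- state(): the state, without advancing time (a new reading comes with each control period).
- grab_frame(name): name is "side" or "top"; returns (picture, depth): 420x560x3 uint8, red, green, blue; 420x560 float32, m along the optical axis (not along the pixel's ray), 0 where there is no reading.
- camera_params(name): a dict with "mtx" (3x3 intrinsics, pixels), "extrinsics" (4x4, takes a point from camera to world coordinates). Camera axes: x right, y down, z forward; pixel columns grow to the right and rows downward; lengths in m; the calibration is good to about 2 mm. A picture is of the moment at which its call begins. camera_params takes no time and is no camera call.
- job_done(): hands the job in, once; it reports no verdict.
Trained networks look in the newest picture that a camera, given by its name, has taken for a name from the list of things; names that differ only in an ending like _2 or _b are one class to them, and where a whole thing is asked for, a point or a joint stands for the part that bears it (a point fixed in the world has none). Each returns a list of dicts, best first, with "p" (0 to 1); they miss things now and then, are a little off and sometimes report something else, mostly with a low value. They report only what shows in the picture. A call takes as long as a camera call. They do not tell look-alikes from the thing itself.
- boxes_of(camera, label): "box" ([left, top, width, height] in pixels, round what is visible of it).
The state is a dict: "time": time; "joint_pos": joint angles; "joint_vel": joint speeds; "joint_efforts": joint torques, N m; "tool_pos": TCP position; "tool_rot": TCP orientation; "contact_force": force on the tool from outside, world axes, zero at the start; "ft_torque": the same for the moment, N m; "gripper_width": opening from 0.0 (shut) to 1.0 (fully open).
Only numpy, scipy, OpenCV 4.12 (cv2) and the standard library are available. Lean on these libraries where they do the work, as an engineer would, in place of code of your own. Each camera call takes 0.05 s, during which the arm holds its last target. There are 200 camera calls.

TASK

Get the bench charger running: press down the release tab on its cover and slide the cover open away from the control panel, lay every block cell that is on the bench in the charging bay, and slide the cover back until it is fully home and the tab has popped up. Fit the loose square-bored knob right down on the square selector shaft and turn it clockwise as far as it goes, and only when the cover is shut and the knob is turned press the start key fully down until it clicks, then let go. Leave the sanding block, the tape measure and the nail punch where they are.

Things in the scene. Friction and masses are not known exactly. Their poses are not given: they have to be found in the camera images.
- charger: Fixed grey and black plastic charger, 214 (x) by 220 (y) mm. Origin on its underside at the bench, z up, x from the control panel over the bay to the back, y left. Panel x -110 to -30 mm, 46 mm high; open bay x -30 to 34, y -98 to 98 mm; then the deck, 46 mm high, to x 104, over which the cover slides. Side rails 56 mm high at y +-103 to +-110, x -30 to 104.
- lane_1 (a point): Lane 1 of the bay (left, +y): middle of its floor, 10 mm above the bench; axes as the charger. Lanes are 56 mm apart in y, parted by ribs 4 mm high, 3 mm thick; bay 64 mm long in x; its y walls stand 42 mm beyond the outer lanes' middles, the deck 36 mm above this floor. A cell fits with its length along x, either way round.
- lane_2 (a point): Lane 2 of the bay (middle): middle of its floor, 10 mm above the bench; axes as the charger. Lanes are 56 mm apart in y, parted by ribs 4 mm high, 3 mm thick; bay 64 mm long in x; its y walls stand 42 mm beyond the outer lanes' middles, the deck 36 mm above this floor. A cell fits with its length along x, either way round.
- lane_3 (a point): Lane 3 of the bay (right, -y): middle of its floor, 10 mm above the bench; axes as the charger. Lanes are 56 mm apart in y, parted by ribs 4 mm high, 3 mm thick; bay 64 mm long in x; its y walls stand 42 mm beyond the outer lanes' middles, the deck 36 mm above this floor. A cell fits with its length along x, either way round.
- cover (a joint): Slide of the cover, m: 0 shut over the bay, 0.064 fully open (moved along the charger's +x, clear of the bay). Friction 1.2 N, stays where left. Latched at 0 (1.5 mm of play) while the tab is up. Black plate 72 by 200 mm, 5 mm thick, its top 51 mm above the bench.
- tab (a joint): Release tab on the cover, m: 0 up, 0.006 fully down; sprung, 1.2 N to start, 4.8 N fully down. Beyond 0.0035 it frees the cover. Off the shut place the latch keeps it down at about 0.0035; it pops up by itself when the cover is slid fully home.
- tab_top (a point): Centre of the tab's thumb pad, on its upper face, 63 mm above the bench with the tab up; moves with tab and cover; axes as the charger. Grey pad 42 by 42 mm, 12 mm above the cover, with a ridge across each x end (5 mm wide, standing 5 mm above the pad) and 32 mm of flat between them; open at the y sides.
- shaft_top (a point): Centre of the top of the square steel selector shaft, left on the panel, 65 mm above the bench. Its x, y axes are square to its faces and turn with it. Shaft 15 mm square, 13 mm tall, with an 11 mm square tip 3 mm tall on top, on a round collar 42 mm wide whose top is 16 mm below this point.
- selector (a joint): Turn of the selector shaft in rad, growing clockwise seen from above; starts between 0 and 0.4, the stop is at 1.1. Friction torque 0.04 N m: stays where it is left.
- knob_c (a point): Centre of the loose black knob, 34 mm high, 60 g, upright at first, any yaw; 17 mm above its underside. z up; x, y square to its sides. Grip head 34 mm square (36 over ribs) from 8 mm up to the top; skirt below 48 mm square. Square bore 17.4 mm wide, 20 mm deep, open below, square to the sides: four positions fit. Seated, its underside is on the collar and this point 1 mm above the shaft's top.
- key (a joint): Start key, in m: 0 up, 0.005 fully down, where it clicks; sprung, 1.8 N to start and 4.8 N fully down; comes up by itself.
- key_top (a point): Centre of the top of the start key, on the right of the control panel, 60 mm above the bench when up; grey, 36 mm (x) by 34 mm (y), 14 mm above the panel, between two low bezels 9 mm high at its y sides; moves with the key.
- cell_1_c (a point): Block cell, steel-dark box with rounded edges, two snap studs on one end. Point at its centre, half-way up (8.75 mm above its underside). Its axes: x along its length (48 mm with studs, 46 mm without), y across its width 26.5 mm, z its thickness 17.5 mm; it lies flat on the bench at the start, any yaw. 45 g. May be absent.
- cell_2_c (a point): Block cell, steel-dark box with rounded edges, two snap studs on one end. Point at its centre, half-way up (8.75 mm above its underside). Its axes: x along its length (48 mm with studs, 46 mm without), y across its width 26.5 mm, z its thickness 17.5 mm; it lies flat on the bench at the start, any yaw. 45 g. May be absent.
- cell_3_c (a point): Block cell, steel-dark box with rounded edges, two snap studs on one end. Point at its centre, half-way up (8.75 mm above its underside). Its axes: x along its length (48 mm with studs, 46 mm without), y across its width 26.5 mm, z its thickness 17.5 mm; it lies flat on the bench at the start, any yaw. 45 g. May be absent.
- sanding_block: Bystander: brown cork sanding block, 126 by 94 mm, 29 mm high; origin under its centre. To be left alone.
- tape_measure: Bystander: yellow tape measure, 59 by 84 mm, 69 mm high; origin under its centre. To be left alone.
- nailset: Bystander: steel nail punch, 78 by 107 mm as it lies, 11 mm high; origin under its centre. To be left alone.
Mind the look-alikes: they are no part of the job. Leave any white look-alike of the part that bears knob_c alone.

How it is judged:
On the way, in this order (a step that is already met when the one before it is completed fails the run):
1. the cover is slid open (value of joint cover above 0.055 m), for 0.2 s.
2. every cell is in the bay and the cover is home with its tab up (x of cell_1_c in the frame of charger between -0.032 and 0.036 m and y of cell_1_c in the frame of charger between -0.098 and 0.098 m and z of each of cell_1_c, cell_2_c, cell_3_c in the frame of charger below 0.034 m and x of cell_2_c in the frame of charger between -0.032 and 0.036 m and y of cell_2_c in the frame of charger between -0.098 and 0.098 m and x of cell_3_c in the frame of charger between -0.032 and 0.036 m and y of cell_3_c in the frame of charger between -0.098 and 0.098 m and value of joint cover below 0.0025 m and value of joint tab below 0.0015 m), for 0.2 s.
3. with the cover home and the knob fitted and turned to its stop, the start key is pressed fully down (value of joint cover below 0.0025 m and value of joint tab below 0.0015 m and z of knob_c in the frame of charger below 0.0695 m and horizontal distance between knob_c and shaft_top below 0.005 m and angle between knob_c's own z axis and vertical below 0.12 rad and value of joint selector above 1 rad and value of joint key above 0.004 m), for 0.1 s.
At the end, for the whole second after the job is handed in: Every present cell lies in the bay below the cover; cover within 2.5 mm of shut, its tab up (within 1.5 mm); knob upright on the shaft, within 3.5 mm of fully down, selector at 1.0 rad or more; start key was pressed over 4 mm and is up again (within 1.5 mm) (all of step 2 and z of knob_c in the frame of charger below 0.0695 m and horizontal distance between knob_c and shaft_top below 0.005 m and angle between knob_c's own z axis and vertical below 0.12 rad and value of joint selector above 1 rad and value of joint key below 0.0015 m and linear speed of knob below 0.02 m/s); the robot touches nothing.
It fails at once if the start key is pressed while the cover is not home or the knob is not turned to its stop (value of joint key above 0.003 m and (value of joint cover above 0.005 m or value of joint selector below 0.95 rad)).
It fails at once if a bystander is moved more than 30 mm (distance of any of sanding_block, tape_measure, nailset from where it was at the start of the episode above 0.03 m).
Of cell_1, cell_2, cell_3 only 2 to 3 are there at a start; the rules pass over those that are not, and their reading is None.
At some moment in a run one of cell_1, cell_2, cell_3 may be knocked a few centimetres aside while the robot is not near it.
Once in a run the grip may slacken for a moment while it holds something.
It also fails if it takes over 210 s, if anything falls off the work surface, if the arm or the gripper's body presses on something with over 40 N, if the wrist force passes 120 N, or if a joint passes its speed limit or range.

## Working session

There is one attempt and no reset: what is moved stays moved. The work goes in short steps, Python scripts to look and compute and a tool call to move; the robot and the scene stay as the last step left them, time stands still between calls to the robot, and variables do not carry over. Pictures are saved under pics/ and viewed, about 12 in all and at most 16, crops included, and the job is handed in when it is done.

Besides the shell and the picture viewer there is one more tool, called after "Request:" as name(argument=value, ...), one argument or row to a line, values as JSON. step_arm: Moves the arm, as the interface text tells. Its arguments: {"type":"object","properties":{"steps":{"type":"array"},"claw":{"type":"number"}},"required":["steps"]}

```bash
ls; mkdir -p pics; cat > h.py <<'E'
import numpy as np, cv2
from plant import state, grab_frame, camera_params, job_done, boxes_of
def cloud(cam,depth):
    P=camera_params(cam);K=np.array(P["mtx"]);T=np.array(P["extrinsics"])
    v,u=np.mgrid[:depth.shape[0],:depth.shape[1]]
    c=np.stack([(u-K[0,2])/K[0,0]*depth,(v-K[1,2])/K[1,1]*depth,depth],-1)
    w=c@T[:3,:3].T+T[:3,3]; w[depth<=0]=np.nan
    return w
def save(img,n): cv2.imwrite("pics/"+n,img[:,:,::-1])
E
python3 - <<'E'
from h import *
s=state();print({k:np.round(v,3) for k,v in s.items()})
out=[]
for c in("top","side"):
    im,d=grab_frame(c);np.savez(c+"0.npz",im=im,d=d);out.append(im)
    P=camera_params(c);print(c,np.round(P["extrinsics"],3).tolist(),np.round(P["mtx"],1).tolist())
    w=cloud(c,d)
    for l in["charger","cover","tab","knob_c","key","cell_1_c","shaft_top","sanding_block","tape_measure","nailset"]:
        for b in boxes_of(c,l):
            x,y,a,h=b["box"];p=w[int(min(max(y+h/2,0),419)),int(min(max(x+a/2,0),559))]
            print(c,l,round(b["p"],2),np.round(b["box"]),np.round(p,3))
save(out[0],"top0.png");save(out[1],"side0.png")
E
```

```text
pics
{'time': np.float64(0.0), 'joint_pos': array([ 1.125,  0.053,  1.614, -0.   ,  1.476, -0.119]), 'joint_vel': array([-0.001, -0.001,  0.003, -0.001,  0.   ,  0.001]), 'joint_efforts': array([ 1.0000e-03, -3.9370e+01, -3.7017e+01, -0.0000e+00,  7.0000e-03,
       -0.0000e+00]), 'tool_pos': array([0.2  , 0.591, 0.23 ]), 'tool_rot': array([-0.   ,  0.163,  0.987, -0.001]), 'contact_force': array([-0.408,  0.92 ,  0.174]), 'ft_torque': array([ 0.049, -0.016, -0.022]), 'gripper_width': np.float64(0.995)}
top [[-0.022, -0.998, 0.057, 0.429], [-1.0, 0.023, 0.013, 0.166], [-0.015, -0.057, -0.998, 1.292], [0.0, 0.0, 0.0, 1.0]] [[413.4, 0.0, 276.7], [0.0, 413.4, 208.0], [0.0, 0.0, 1.0]]
top charger 0.67 [253. 140.  82.  81.] [0.579 0.132 0.061]
top cover 0.73 [261. 166.  70.  31.] [0.579 0.123 0.059]
top tab 0.76 [289. 167.  13.  17.] [0.597 0.126 0.065]
top knob_c 0.78 [130. 262.  19.  15.] [0.322 0.606 0.033]
top knob_c 0.69 [264. 166.  66.  31.] [0.579 0.123 0.059]
top knob_c 0.47 [202. 183.  17.  16.] [0.558 0.386 0.032]
top knob_c 0.47 [188. 245.  17.  19.] [0.37  0.431 0.036]
top kno
[... 571 characters left out ...]
 81.  55.] [0.532 0.157 0.047]
side cover 0.64 [234. 186.  88.  50.] [0.539 0.147 0.048]
side cover 0.62 [248. 193.  54.  26.] [0.575 0.126 0.05 ]
side cover 0.59 [352. 197.  17.   2.] [ 0.463 -0.178  0.015]
side tab 0.63 [264. 193.  18.  10.] [0.6   0.114 0.063]
side knob_c 0.78 [207. 237.  18.  13.] [0.536 0.396 0.026]
side knob_c 0.72 [228. 268.  24.  17.] [0.344 0.446 0.025]
side knob_c 0.63 [184. 297.  22.  21.] [0.304 0.619 0.033]
side cell_1_c 0.64 [366. 185.  13.  10.] [ 0.481 -0.262  0.017]
side sanding_block 0.72 [172. 258.  36.  31.] [0.446 0.546 0.029]
side tape_measure 0.57 [230. 251.  15.  13.] [0.438 0.388 0.018]
side tape_measure 0.55 [191. 219.  12.  14.] [0.666 0.383 0.03 ]
```

```bash
python3 - <<'E'
from h import *
im=np.load("top0.npz")["im"];save(cv2.resize(im[110:320,90:450],(792,462),interpolation=cv2.INTER_CUBIC),"t0.png")
im=np.load("side0.npz")["im"];save(cv2.resize(im[150:360,120:440],(792,520),interpolation=cv2.INTER_CUBIC),"s0.png")
E
```

```text
(no output)
```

View pics/t0.png

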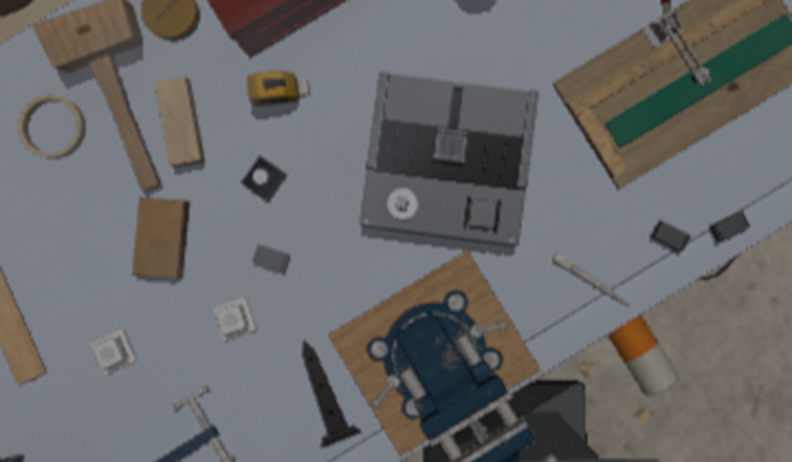

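View pics/s0.png

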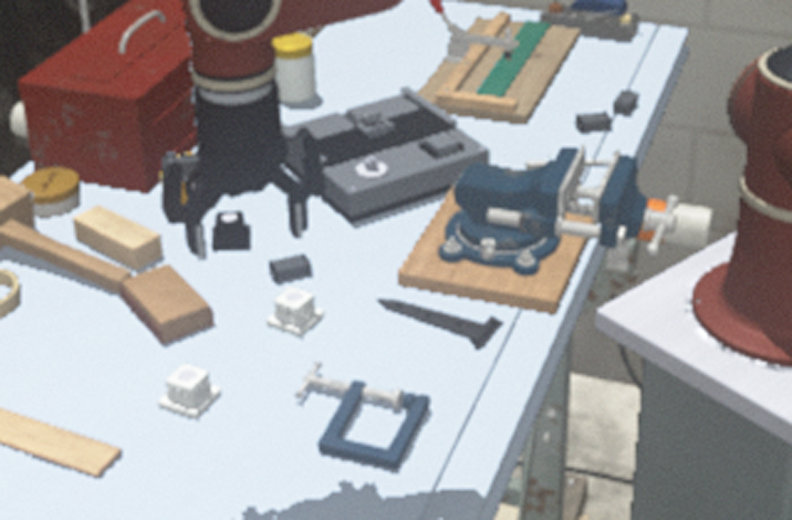

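Candidates (top pixels): the knob is the black one at (209,191). The white look-alikes at (140,269) and (195,254) are not it. The cells are the dark boxes at (213,227), (394,217) and (422,213). Next I'll measure these.

```bash
cat >> h.py <<'E'
def rect(w,uv,zlo,zhi,r):
    """minAreaRect (m) of cloud points round pixel uv within r px and z range"""
    u,v=uv;v0,u0=max(v-r,0),max(u-r,0);s=w[v0:v+r+1,u0:u+r+1].reshape(-1,3)
    s=s[(s[:,2]>zlo)&(s[:,2]<zhi)]
    (cx,cy),(a,b),t=cv2.minAreaRect((s[:,:2]*1000).astype(np.float32))
    m=s.mean(0)
    if a<b:a,b,t=b,a,t+90
    return dict(c=np.round([cx,cy],1),mean=np.round(m*1000,1),size=np.round([a,b],1),longyaw=round((t+90)%180-90,1),n=len(s),ztop=round(np.percentile(s[:,2],80)*1000,1))
E
python3 - <<'E'
from h import *
d=np.load("top0.npz");w=cloud("top",d["d"])
for n,uv in dict(c1=(213,227),c2=(394,217),c3=(422,213)).items(): print(n,rect(w,uv,.01,.03,11))
print("knob",rect(w,(209,191),.026,.05,12),rect(w,(209,191),.004,.05,12))
print("charger",rect(w,(294,181),.036,.08,52))
print("rails",rect(w,(294,181),.0535,.08,52))
print("shaft",rect(w,(273,202),.052,.08,9));print("key",rect(w,(309,207),.054,.08,12));print("tab",rect(w,(294,176),.058,.08,12))
v=w[230:330,230:350];print("vise zmax",np.nanmax(v[...,2]))
a=w[140:320,100:440];i=np.nanargmax(np.where(np.isnan(a[...,2]),-1,a[...,2]));print(a.reshape(-1,3)[i])
save(cv2.resize(np.hstack([d["im"][170:240,185:265],d["im"][170:240,375:435]]),(800,400),interpolation=cv2.INTER_NEAREST),"cc.png")
save(cv2.resize(d["im"][135:230,245:345],(800,600),interpolation=cv2.INTER_NEAREST),"cc2.png")
E
```

```text
c1 {'c': array([446.3, 383.3]), 'mean': array([446. , 382.1,  16.9]), 'size': array([48.4, 25.3]), 'longyaw': 70.6, 'n': 132, 'ztop': np.float64(18.9)}
c2 {'c': array([ 464.9, -178.2]), 'mean': array([ 464.8, -178. ,   17. ]), 'size': array([50.2, 27.2]), 'longyaw': 60.1, 'n': 143, 'ztop': np.float64(19.3)}
c3 {'c': array([ 476.5, -261.8]), 'mean': array([ 476.2, -260.9,   17. ]), 'size': array([48.6, 26.3]), 'longyaw': -64.6, 'n': 139, 'ztop': np.float64(19.1)}
knob {'c': array([559.1, 392.8]), 'mean': array([559.3, 392.4,  33.2]), 'size': array([36.1, 34.2]), 'longyaw': 55.0, 'n': 128, 'ztop': np.float64(35.0)} {'c': array([561.5, 395. ]), 'mean': array([559.3, 390.6,  21. ]), 'size': array([78.5, 71.5]), 'longyaw': -4.6, 'n': 252, 'ztop': np.float64(33.6)}
charger {'c': array([577.5, 130.4]), 'mean': array([575.5, 130.7,  49.4]), 'size': array([220.3, 214.3]), 'longyaw': 81.2, 'n': 5033, 'ztop': np.float64(53.1)}
rails {'c': array([579.8, 130.2]), 'mean': array([579.2, 123.3,  58.5]), 'size': array([219.8, 206.5]), 'longyaw': 81.2, 'n': 926, 'ztop': np.float64(62.3)}
shaft {'c': array([517.3, 194.5]), 'mean': array([515.7, 195.7,  59.5]), 'size': array([34.3, 32. ]), 'longyaw': -15.3, 'n': 42, 'ztop': np.float64(65.1)}
key {'c': array([509.6,  82.3]), 'mean': array([499.7,  86.9,  59.3]), 'size': array([61.5, 51. ]), 'longyaw': -9.4, 'n': 161, 'ztop': np.float64(61.8)}
tab {'c': array([593.1, 128.3]), 'mean': array([593.4, 128.3,  64.2]), 'size': array([41.8, 41.7]), 'longyaw': -9.1, 'n': 196, 'ztop': np.float64(66.7)}
vise zmax 0.1428936671325587
[0.21998562 0.6293161  0.24758018]
```

View pics/cc.png

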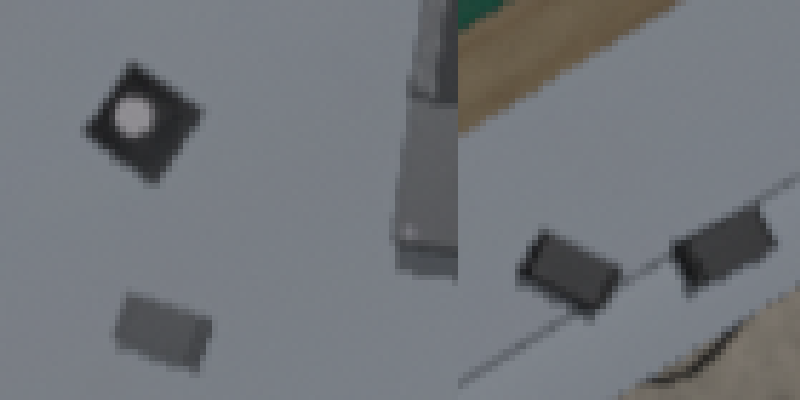

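View pics/cc2.png

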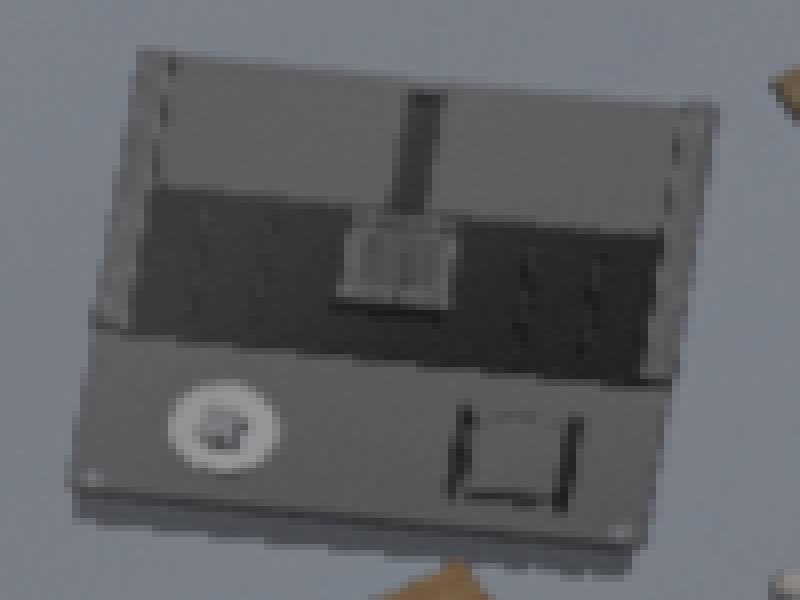

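```bash
cat >> h.py <<'E'
from scipy.spatial.transform import Rotation as Ro
CY=-8.8; CO=np.array([580.5,130.0])
def ch(x,y):
    c,s=np.cos(np.radians(CY)),np.sin(np.radians(CY)); return CO+[c*x-s*y,s*x+c*y]
def tool():
    s=state();R=Ro.from_quat(np.r_[s["tool_rot"][1:],s["tool_rot"][0]]).as_matrix();return s,np.array(s["tool_pos"])*1000,R
def plan(tgt,jaw=None,step=45):
    """rows (tool mm, deg) from here to tgt (world mm) with jaw axis at yaw jaw (deg)"""
    s,p,R=tool();j=np.degrees(np.arctan2(R[1,1],R[0,1]))
    dy=0 if jaw is None else (jaw-j+90)%180-90
    d=np.array(tgt)-p;n=int(max(np.ceil(np.linalg.norm(d)/step),np.ceil(abs(dy)/8.5),1))
    print("t",round(float(s["time"]),1),"p",p.round(1),"jaw",round(j,1),"F",np.round(s["contact_force"],1),"w",round(float(s["gripper_width"]),3),"tilt",np.round(R[:2,2],3),"j6",round(float(s["joint_pos"][5]),2))
    rows=[]
    for i in range(n):
        Ri=R@Ro.from_euler("z",-dy*i/n,degrees=True).as_matrix()
        rows.append([round(float(a)) if n>2 else round(float(a),1) for a in Ri.T@(d/n)]+[round(-dy/n,1)])
    for k in range(0,n,8):print(str(rows[k:k+8]).replace(" ",""))
E
python3 -c "
from h import *
print(ch(13,0),ch(-73,55),ch(-73,-55))
plan([*ch(13,0),120],81.2)"
```

```text
[593.34696896 128.01118413] [516.77354915 195.52052703] [499.94510716  86.81540507]
t 1.1 p [200.6 591.9 231.3] jaw 71.3 F [ 0.4 -0.3 -0.4] w 0.997 tilt [-0. -0.] j6 -0.12
[[-37,-22,8,np.float64(-0.7)],[-37,-23,8,np.float64(-0.7)],[-37,-23,8,np.float64(-0.7)],[-36,-24,8,np.float64(-0.7)],[-36,-24,8,np.float64(-0.7)],[-36,-25,8,np.float64(-0.7)],[-35,-25,8,np.float64(-0.7)],[-35,-26,8,np.float64(-0.7)]]
[[-35,-26,8,np.float64(-0.7)],[-34,-26,8,np.float64(-0.7)],[-34,-27,8,np.float64(-0.7)],[-34,-27,8,np.float64(-0.7)],[-33,-28,8,np.float64(-0.7)],[-33,-28,8,np.float64(-0.7)]]
```

Request:
step_arm(
  steps=[
    [-37,-22,6,-0.7],
    [-37,-23,6,-0.7],
    [-37,-23,6,-0.7],
    [-36,-24,6,-0.7],
    [-36,-24,6,-0.7],
    [-36,-25,6,-0.7],
    [-35,-25,6,-0.7],
    [-35,-26,6,-0.7],
  ],
  claw=0,
)

```text
time: 1.9
tool_pos: [0.4305, 0.3232, 0.1837]
tool_rot: [0.002, 0.107, 0.994, 0.003]
contact_force: [0.5, 0.0, -0.6]
gripper_width: 0.005
```

Request:
step_arm(
  steps=[
    [-35,-26,6,-0.7],
    [-34,-26,6,-0.7],
    [-34,-27,6,-0.7],
    [-34,-27,6,-0.7],
    [-33,-28,6,-0.7],
    [-33,-28,6,-0.7],
  ],
)

```text
time: 2.5
tool_pos: [0.6075, 0.1179, 0.1475]
tool_rot: [0.004, 0.069, 0.998, 0.004]
contact_force: [0.2, -0.1, 1.3]
gripper_width: 0.001
```

```bash
sed -i 's/\[round(-dy\/n,1)\]/[round(float(-dy)\/n,1)]/' h.py; python3 -c "
from h import *
plan([*ch(13,0),80],81.2)"
```

```text
t 2.5 p [607.5 117.9 147.5] jaw 82.1 F [ 0.2 -0.1  1.3] w 0.001 tilt [0.008 0.008] j6 -1.37
[[7.9,3.7,33.7,0.4],[8.0,3.7,33.7,0.4]]
```

Request:
step_arm(
  steps=[
    [8,4,33,0.4],
    [8,4,33,0.4],
    [0,0,0,0],
  ],
)

```text
time: 2.8
tool_pos: [0.5982, 0.1224, 0.0806]
tool_rot: [0.006, 0.081, 0.997, 0.004]
contact_force: [-0.4, -0.7, -0.2]
gripper_width: 0.002
```

```bash
python3 -c "
from h import *
plan([*ch(13,0),68],81.2)"
```

```text
t 2.8 p [598.2 122.4  80.6] jaw 80.7 F [-0.4 -0.7 -0.2] w 0.002 tilt [0.012 0.007] j6 -1.33
[[5.8,4.6,12.6,-0.5]]
```

Request:
step_arm(
  steps=[
    [6,5,8,-0.5],
    [0,0,0,0],
  ],
)

```text
time: 3.0
tool_pos: [0.5936, 0.1289, 0.0737]
tool_rot: [0.006, 0.076, 0.997, 0.004]
contact_force: [0.1, -0.4, -0.4]
gripper_width: -0.001
```

```bash
python3 -c "
from h import *
plan([*ch(13,0),58],81.2)"
```

```text
t 3.0 p [593.6 128.9  73.7] jaw 81.3 F [ 0.1 -0.4 -0.4] w -0.001 tilt [0.013 0.007] j6 -1.33
[[0.3,-1.1,15.7,0.1]]
```

Request:
step_arm(
  steps=[
    [0,0,8,0],
    [0,0,5,0],
    [0,0,3,0],
    [0,0,1,0],
    [0,0,0,0],
  ],
)

```text
time: 3.5
tool_pos: [0.597, 0.1301, 0.0612]
tool_rot: [0.01, 0.075, 0.997, 0.004]
contact_force: [-1.3, -0.0, 1.9]
gripper_width: 0.003
```

Request:
step_arm(
  steps=[
    [2,-1,3,0],
    [0,0,2,0],
  ],
)

```text
time: 3.7
tool_pos: [0.5968, 0.1299, 0.0581]
tool_rot: [0.013, 0.075, 0.997, 0.005]
contact_force: [-1.3, -0.8, 3.3]
gripper_width: 0.001
```

Request:
step_arm(
  steps=[
    [-8,0,1,0],
    [-10,0,0,0],
    [-10,0,0,0],
  ],
)

```text
time: 4.0
tool_pos: [0.6253, 0.1255, 0.0581]
tool_rot: [0.012, 0.074, 0.997, 0.005]
contact_force: [-2.0, -0.1, 4.1]
gripper_width: -0.002
```

```bash
python3 -c "
from h import *
plan([*ch(13+72,0),61],81.2)"
```

```text
t 4.0 p [625.3 125.5  58.1] jaw 81.5 F [-2.  -0.1  4.1] w -0.002 tilt [0.025 0.008] j6 -1.35
[[-40.1,-2.6,-2.0,0.3]]
```

Cover is sliding (moved 28 mm, low drag). Continuing to the stop.

Request:
step_arm(
  steps=[
    [-12,0,0,0],
    [-12,0,0,0],
    [-10,0,0,0],
    [-7,0,0,0],
    [-4,0,0,0],
    [-2,0,0,0],
  ],
)

```text
time: 4.6
tool_pos: [0.6623, 0.1199, 0.057]
tool_rot: [-0.011, 0.075, 0.997, 0.005]
contact_force: [-9.3, -0.4, 10.9]
gripper_width: 0.001
```

```bash
python3 -c "
from h import *
plan([*ch(13+72,0),61],81.2)"
```

```text
t 4.6 p [662.3 119.9  57. ] jaw 81.4 F [-9.3 -0.4 10.9] w 0.001 tilt [-0.021  0.011] j6 -1.36
[[-2.6,-2.5,-4.1,0.2]]
```

Request:
step_arm(
  steps=[
    [2,0,-10,0],
    [0,0,-40,0],
    [0,0,-40,0],
    [0,0,-30,0],
  ],
  claw=100,
)

```text
time: 5.0
tool_pos: [0.6606, 0.1182, 0.171]
tool_rot: [-0.018, 0.075, 0.997, 0.004]
contact_force: [0.5, -0.1, 0.2]
gripper_width: 0.679
```

```bash
python3 - <<'E'
from h import *
plan([464.9,-178.2,100],150.1)
im,d=grab_frame("top");w=cloud("top",d);np.savez("top1.npz",im=im,d=d)
print("tab",ch(77,0))
for n,uv in dict(c1=(213,227),c2=(394,217),c3=(422,213)).items(): print(n,rect(w,uv,.01,.03,13))
im,d=grab_frame("side");save(cv2.resize(im[150:300,160:400],(800,500),interpolation=cv2.INTER_CUBIC),"s1.png")
E
```

```text
t 5.0 p [660.6 118.2 171. ] jaw 81.4 F [ 0.5 -0.1  0.2] w 0.679 tilt [-0.035  0.01 ] j6 -1.36
[[16,-36,8,-7.6],[21,-33,8,-7.6],[25,-30,8,-7.6],[29,-27,8,-7.6],[32,-23,8,-7.6],[35,-18,8,-7.6],[37,-13,8,-7.6],[38,-8,8,-7.6]]
[[39,-3,8,-7.6]]
tab [656.59358537 118.22009061]
c1 {'c': array([446.3, 383. ]), 'mean': array([446. , 382. ,  17.2]), 'size': array([49.1, 25.4]), 'longyaw': 70.8, 'n': 132, 'ztop': np.float64(19.3)}
c2 {'c': array([ 464.6, -178.2]), 'mean': array([ 464.4, -178.3,   16.8]), 'size': array([49.3, 26.6]), 'longyaw': 62.5, 'n': 142, 'ztop': np.float64(19.0)}
c3 {'c': array([ 476.7, -261.7]), 'mean': array([ 476.7, -261. ,   17.1]), 'size': array([48.4, 26.5]), 'longyaw': -64.8, 'n': 139, 'ztop': np.float64(19.3)}
```

View pics/s1.png

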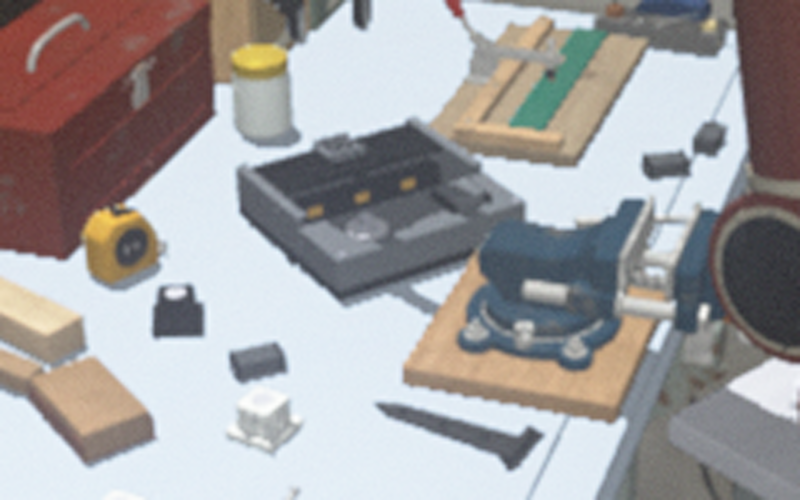

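Request:
step_arm(
  steps=[
    [16,-36,6,-7.6],
    [21,-33,6,-7.6],
    [25,-30,6,-7.6],
    [29,-27,6,-7.6],
    [32,-23,6,-7.6],
    [35,-18,6,-7.6],
    [37,-13,6,-7.6],
    [30,-5,6,-7.6],
  ],
)

```text
time: 5.9
tool_pos: [0.4967, -0.1462, 0.1197]
tool_rot: [-0.008, -0.462, 0.887, 0.01]
contact_force: [-0.3, -0.8, 0.3]
gripper_width: 0.999
```

```bash
python3 -c "
from h import *
plan([464.7,-178.2,60],151)"
```

```text
t 5.9 p [ 496.7 -146.2  119.7] jaw 145.1 F [-0.3 -0.8  0.3] w 0.999 tilt [-0.023  0.011] j6 -2.96
[[22.2,3.2,30.0,-3.0],[22.0,4.3,30.0,-3.0]]
```

Request:
step_arm(
  steps=[
    [0,0,0,8.3],
    [0,0,0,8.3],
    [0,0,0,8.3],
    [0,0,0,8.3],
    [0,0,0,8.3],
    [0,0,0,8.3],
    [0,0,0,8.3],
    [0,0,0,8.3],
  ],
)

```text
time: 6.7
tool_pos: [0.4903, -0.1506, 0.1065]
tool_rot: [-0.018, 0.118, 0.993, 0.005]
contact_force: [-0.3, 0.6, -0.3]
gripper_width: 1.0
```

Request:
step_arm(
  steps=[
    [0,0,0,8.3],
    [0,0,0,8.3],
    [0,0,0,8.3],
    [0,0,0,8.3],
    [0,0,0,8.3],
    [0,0,0,8.3],
    [0,0,0,8.3],
    [0,0,0,8.3],
  ],
)

```text
time: 7.5
tool_pos: [0.4875, -0.1509, 0.0951]
tool_rot: [-0.023, 0.658, 0.753, -0.008]
contact_force: [-0.1, 0.2, 0.5]
gripper_width: 1.0
```

Request:
step_arm(
  steps=[
    [0,0,0,8.3],
    [0,0,0,8.3],
    [0,0,0,8.3],
    [0,0,0,8.3],
    [0,0,0,8.3],
  ],
)

```text
time: 8.0
tool_pos: [0.4857, -0.151, 0.088]
tool_rot: [-0.021, 0.888, 0.46, -0.018]
contact_force: [-1.0, 0.4, 0.3]
gripper_width: 0.997
```

```bash
python3 -c "
from h import *
plan([464.7,-178.2,60],151)"
```

```text
t 8.0 p [ 485.7 -151.    88. ] jaw -35.3 F [-1.   0.4  0.3] w 0.997 tilt [-0.051  0.02 ] j6 0.17
[[-34.0,0.1,28.4,-6.3]]
```

Request:
step_arm(
  steps=[
    [-33,0,28,-6.3],
    [0,0,20,0],
  ],
)

```text
time: 8.2
tool_pos: [0.4664, -0.1789, 0.0406]
tool_rot: [-0.019, 0.861, 0.508, -0.015]
contact_force: [0.2, 0.7, 0.1]
gripper_width: 0.997
```

```bash
python3 -c "
from h import *
plan([464.7,-178.2,3],151)"
```

```text
t 8.2 p [ 466.4 -178.9   40.6] jaw -28.9 F [0.2 0.7 0.1] w 0.997 tilt [-0.045  0.017] j6 -0.0
[[0.1,-0.0,37.6,0.1]]
```

Request:
step_arm(
  steps=[
    [0,0,33,0],
  ],
  claw=50,
)

```text
time: 8.3
tool_pos: [0.4665, -0.18, 0.008]
tool_rot: [-0.016, 0.861, 0.507, -0.014]
contact_force: [0.3, -0.0, 0.3]
gripper_width: 0.858
```

Request:
step_arm(
  steps=[
    [0,0,-1,0],
    [0,0,-1,0],
    [0,0,-1,0],
    [0,0,-1,0],
  ],
  claw=0,
)

```text
time: 8.7
tool_pos: [0.4632, -0.1785, 0.0078]
tool_rot: [-0.021, 0.861, 0.507, -0.016]
contact_force: [-0.9, 0.1, 0.4]
gripper_width: 0.286
```

Request:
step_arm(
  steps=[
    [0,0,-1,0],
    [0,0,-1,0],
  ],
)

```text
time: 8.9
tool_pos: [0.4651, -0.1793, 0.0123]
tool_rot: [-0.019, 0.861, 0.507, -0.015]
contact_force: [-0.1, 0.4, 0.1]
gripper_width: 0.288
```

Request:
step_arm(
  steps=[
    [0,0,-45,0],
    [0,0,-40,0],
    [0,0,-15,0],
  ],
)

```text
time: 9.2
tool_pos: [0.468, -0.1798, 0.1136]
tool_rot: [-0.021, 0.861, 0.508, -0.016]
contact_force: [0.4, -0.0, -1.3]
gripper_width: 0.289
```

```bash
python3 -c "
from h import *
print(ch(2,-56))
plan([*ch(2,-56),95],81.2)"
```

```text
[573.90924993  74.35323897]
t 9.2 p [ 468.  -179.8  113.6] jaw -29.0 F [ 0.4 -0.  -1.3] w 0.289 tilt [-0.05  0.02] j6 -0.0
[[30,-3,2,7.8],[30,-7,2,7.8],[28,-11,2,7.8],[27,-15,2,7.8],[24,-18,2,7.8],[22,-22,2,7.8],[19,-24,2,7.8],[15,-27,2,7.8]]
[[11,-28,2,7.8]]
```

Request:
step_arm(
  steps=[
    [30,-3,0,7.8],
    [30,-7,0,7.8],
    [28,-11,0,7.8],
    [27,-15,0,7.8],
    [24,-18,0,7.8],
    [22,-22,0,7.8],
    [19,-24,0,7.8],
    [15,-27,0,7.8],
  ],
)

```text
time: 10.0
tool_pos: [0.5781, 0.0463, 0.1258]
tool_rot: [-0.005, 0.999, -0.037, -0.014]
contact_force: [0.0, -0.7, -0.4]
gripper_width: 0.283
```

```bash
python3 -c "
from h import *
plan([*ch(2,-56),75],81.2)"
```

```text
t 10.0 p [578.1  46.3 125.8] jaw -94.2 F [ 0.  -0.7 -0.4] w 0.283 tilt [-0.028  0.011] j6 1.59
[[-2.4,-13.6,25.6,2.3],[-2.9,-13.5,25.6,2.3]]
```

Request:
step_arm(
  steps=[
    [-2,-14,25,2.3],
    [-3,-14,25,2.3],
  ],
)

```text
time: 10.2
tool_pos: [0.5804, 0.0785, 0.0817]
tool_rot: [-0.005, 0.997, -0.078, -0.008]
contact_force: [-1.6, -0.1, -0.8]
gripper_width: 0.29
```

```bash
python3 -c "
from h import *
plan([*ch(2,-56),40],81.2)"
```

```text
t 10.2 p [580.4  78.5  81.7] jaw -99.0 F [-1.6 -0.1 -0.8] w 0.29 tilt [-0.015  0.011] j6 1.73
[[-5.1,5.5,41.7,-0.2]]
```

Request:
step_arm(
  steps=[
    [-5,5,15,0],
    [0,0,5,0],
  ],
)

```text
time: 10.4
tool_pos: [0.5726, 0.0762, 0.0593]
tool_rot: [-0.005, 0.997, -0.076, -0.009]
contact_force: [-0.5, -0.8, -0.5]
gripper_width: 0.291
```

```bash
python3 -c "
from h import *
plan([*ch(2,-56),20],81.2)"
```

```text
t 10.4 p [572.6  76.2  59.3] jaw -98.7 F [-0.5 -0.8 -0.5] w 0.291 tilt [-0.018  0.011] j6 1.72
[[2.4,1.9,39.2,0.1]]
```

Request:
step_arm(
  steps=[
    [2,2,30,0],
    [0,0,6,0],
  ],
)

```text
time: 10.6
tool_pos: [0.5747, 0.073, 0.0241]
tool_rot: [-0.005, 0.997, -0.076, -0.008]
contact_force: [-1.7, -0.6, -1.3]
gripper_width: 0.289
```

Request:
step_arm(
  steps=[
    [0,0,4,0],
  ],
)

```text
time: 10.7
tool_pos: [0.5755, 0.0724, 0.021]
tool_rot: [-0.005, 0.997, -0.076, -0.007]
contact_force: [-0.5, 0.8, 1.6]
gripper_width: 0.293
```

Request:
step_arm(
  steps=[
    [0,0,0,0],
    [0,0,-1,0],
    [0,0,-1,0],
  ],
  claw=45,
)

```text
time: 11.0
tool_pos: [0.5774, 0.0715, 0.0261]
tool_rot: [-0.005, 0.997, -0.077, -0.005]
contact_force: [-0.4, -0.7, -0.0]
gripper_width: 0.45
```

Request:
step_arm(
  steps=[
    [0,0,-45,0],
    [0,0,-45,0],
    [0,0,-10,0],
  ],
)

```text
time: 11.3
tool_pos: [0.5777, 0.0703, 0.1294]
tool_rot: [-0.005, 0.997, -0.077, -0.006]
contact_force: [0.3, -0.7, 1.3]
gripper_width: 0.446
```

```bash
python3 -c "
from h import *
plan([476.6,-261.5,110],25.3)"
```

```text
t 11.3 p [577.7  70.3 129.4] jaw -98.8 F [ 0.3 -0.7  1.3] w 0.446 tilt [-0.012  0.011] j6 1.71
[[-6,43,2,7.0],[-1,43,2,7.0],[4,43,2,7.0],[10,42,2,7.0],[15,41,2,7.0],[20,39,2,7.0],[24,36,2,7.0],[28,33,2,7.0]]
```

Request:
step_arm(
  steps=[
    [-6,43,2,7],
    [-1,43,2,7],
    [4,43,2,7],
    [10,42,2,7],
    [15,41,2,7],
    [20,39,2,7],
    [24,36,2,7],
    [25,28,2,7],
  ],
  claw=100,
)

```text
time: 12.1
tool_pos: [0.4781, -0.2626, 0.1205]
tool_rot: [-0.005, 0.837, -0.548, 0.002]
contact_force: [0.2, 0.0, -0.6]
gripper_width: 1.002
```

```bash
python3 - <<'E'
from h import *
plan([476.6,-261.5,60],25.3)
im,d=grab_frame("top");w=cloud("top",d);np.savez("top2.npz",im=im,d=d)
print("c1",rect(w,(213,227),.01,.03,15))
s=w[140:230,250:340].reshape(-1,3);l=(s[:,:2]*1000-CO)@Ro.from_euler("z",CY,degrees=True).as_matrix()[:2,:2]
k=(l[:,0]>-30)&(l[:,0]<32)&(abs(l[:,1])<97)&(s[:,2]>.022)&(s[:,2]<.036)
print("in bay",k.sum(),l[k].mean(0),l[k].min(0),l[k].max(0),s[k,2].mean())
E
```

```text
t 12.1 p [ 478.1 -262.6  120.5] jaw -156.4 F [ 0.2  0.  -0.6] w 1.002 tilt [0.009 0.006] j6 2.08
[[-0.7,0.8,30.3,-0.9],[-0.7,0.8,30.3,-0.9]]
c1 {'c': array([445.8, 382.1]), 'mean': array([445.8, 381.6,  17.6]), 'size': array([47.4, 25.5]), 'longyaw': 70.5, 'n': 132, 'ztop': np.float64(19.5)}
in bay 138 [  2.79069128 -55.07847157] [-28.34724079 -70.90704175] [31.81495973 48.83592368] 0.02731755331009455
```

Request:
step_arm(
  steps=[
    [-1,1,38,-0.9],
    [-1,1,34,-0.9],
  ],
)

```text
time: 12.35
tool_pos: [0.4782, -0.2723, 0.0541]
tool_rot: [-0.003, 0.842, -0.539, 0.01]
contact_force: [0.2, -0.1, -0.5]
gripper_width: 1.005
```

```bash
python3 -c "
from h import *
plan([476.6,-261.5,5],25.3)"
```

```text
t 12.3 p [ 478.2 -272.3   54.1] jaw -155.3 F [ 0.2 -0.1 -0.5] w 1.005 tilt [ 0.02  -0.007] j6 2.05
[[-5.6,-1.1,24.5,-0.3],[-5.6,-1.2,24.5,-0.3]]
```

Request:
step_arm(
  steps=[
    [-6,-1,20,0],
    [-5,-1,8,0],
  ],
)

```text
time: 12.55
tool_pos: [0.474, -0.2609, 0.0222]
tool_rot: [-0.003, 0.842, -0.539, 0.008]
contact_force: [-0.1, 0.5, -1.2]
gripper_width: 1.003
```

```bash
python3 -c "
from h import *
plan([476.6,-261.5,5],25.3)"
```

```text
t 12.6 p [ 474.  -260.9   22.2] jaw -155.3 F [-0.1  0.5 -1.2] w 1.003 tilt [ 0.017 -0.004] j6 2.06
[[1.5,-1.8,17.2,-0.6]]
```

Request:
step_arm(
  steps=[
    [1.5,-2,16,0],
  ],
  claw=50,
)

```text
time: 12.65
tool_pos: [0.4774, -0.2613, 0.0069]
tool_rot: [-0.003, 0.842, -0.539, 0.009]
contact_force: [0.2, 1.4, 0.9]
gripper_width: 0.858
```

Request:
step_arm(
  steps=[
    [0,0,0,0],
    [0,0,-1,0],
    [0,0,-1,0],
    [0,0,-1,0],
    [0,0,-1,0],
    [0,0,-1,0],
  ],
  claw=0,
)

```text
time: 13.25
tool_pos: [0.4791, -0.2613, 0.0156]
tool_rot: [-0.003, 0.843, -0.538, 0.011]
contact_force: [-0.6, 0.3, 0.0]
gripper_width: 0.287
```

Request:
step_arm(
  steps=[
    [0,0,-45,0],
    [0,0,-45,0],
    [0,0,-5,0],
  ],
)

```text
time: 13.55
tool_pos: [0.4757, -0.2597, 0.112]
tool_rot: [-0.003, 0.843, -0.538, 0.009]
contact_force: [-0.1, -1.2, 0.1]
gripper_width: 0.288
```

```bash
python3 -c "
from h import *
plan([*ch(2,0),105],81.2)"
```

```text
t 13.6 p [ 475.7 -259.7  112. ] jaw -155.1 F [-0.1 -1.2  0.1] w 0.288 tilt [ 0.017 -0.005] j6 2.06
[[-34,-29,1,-6.3],[-31,-33,1,-6.3],[-27,-36,1,-6.3],[-23,-38,1,-6.3],[-19,-41,1,-6.3],[-14,-43,1,-6.3],[-10,-44,1,-6.3],[-5,-45,1,-6.3]]
[[0,-45,1,-6.3]]
```

Request:
step_arm(
  steps=[
    [-34,-29,1,-6.3],
    [-31,-33,1,-6.3],
    [-27,-36,1,-6.3],
    [-23,-38,1,-6.3],
    [-19,-41,1,-6.3],
    [-14,-43,1,-6.3],
    [-10,-44,1,-6.3],
    [-5,-35,1,-6.3],
  ],
)

```text
time: 14.35
tool_pos: [0.5675, 0.0851, 0.1063]
tool_rot: [0.004, 0.993, -0.116, 0.014]
contact_force: [0.1, -1.2, -0.1]
gripper_width: 0.29
```

Request:
step_arm(
  steps=[
    [0,-20,1,-6.3],
    [0,0,0,0],
  ],
)

```text
time: 14.55
tool_pos: [0.5719, 0.1097, 0.1041]
tool_rot: [0.004, 0.998, -0.056, 0.013]
contact_force: [0.7, -0.1, -0.7]
gripper_width: 0.284
```

```bash
python3 -c "
from h import *
plan([*ch(2,0),60],81.2)"
```

```text
t 14.6 p [571.9 109.7 104.1] jaw -96.4 F [ 0.7 -0.1 -0.7] w 0.284 tilt [ 0.026 -0.01 ] j6 1.75
[[3.6,-10.7,22.1,1.2],[3.3,-10.8,22.1,1.2]]
```

Request:
step_arm(
  steps=[
    [4,-11,20,1.2],
    [3,-10,20,1.2],
    [0,0,0,0],
  ],
)

```text
time: 14.85
tool_pos: [0.5826, 0.1284, 0.0632]
tool_rot: [0.005, 0.997, -0.08, 0.013]
contact_force: [-0.2, 0.2, -0.7]
gripper_width: 0.288
```

```bash
python3 -c "
from h import *
plan([*ch(2,0),20],81.2)"
```

```text
t 14.8 p [582.6 128.4  63.2] jaw -99.2 F [-0.2  0.2 -0.7] w 0.288 tilt [ 0.026 -0.011] j6 1.84
[[-1.5,-1.5,43.1,-0.4]]
```

Request:
step_arm(
  steps=[
    [-1.5,-1.5,30,0],
    [0,0,8,0],
    [0,0,2,0],
  ],
)

```text
time: 15.15
tool_pos: [0.5834, 0.1269, 0.0246]
tool_rot: [0.005, 0.997, -0.082, 0.014]
contact_force: [1.3, 0.0, -0.3]
gripper_width: 0.283
```

```bash
python3 -c "
from h import *
plan([*ch(2,0),20],81.2)"
```

```text
t 15.2 p [583.4 126.9  24.6] jaw -99.4 F [ 1.3  0.  -0.3] w 0.283 tilt [ 0.028 -0.012] j6 1.84
[[-1.5,-2.6,4.6,-0.6]]
```

Request:
step_arm(
  steps=[
    [-1,-2,5,0],
    [0,0,1,0],
  ],
)

```text
time: 15.35
tool_pos: [0.5843, 0.128, 0.0207]
tool_rot: [0.005, 0.996, -0.083, 0.016]
contact_force: [0.2, 0.4, -0.3]
gripper_width: 0.288
```

Request:
step_arm(
  steps=[
    [0,0,0,0],
    [0,0,-1,0],
    [0,0,-1,0],
  ],
  claw=45,
)

```text
time: 15.65
tool_pos: [0.5858, 0.128, 0.0253]
tool_rot: [0.005, 0.996, -0.083, 0.018]
contact_force: [-0.0, 0.6, 0.1]
gripper_width: 0.448
```

Request:
step_arm(
  steps=[
    [0,0,-45,0],
    [0,0,-45,0],
    [0,0,-10,0],
  ],
)

```text
time: 15.95
tool_pos: [0.5803, 0.1291, 0.1258]
tool_rot: [0.005, 0.996, -0.083, 0.015]
contact_force: [0.5, 1.0, 0.1]
gripper_width: 0.447
```

```bash
python3 -c "
from h import *
plan([445.9,382.3,110],160.6)"
```

```text
t 15.9 p [580.3 129.1 125.8] jaw -99.5 F [0.5 1.  0.1] w 0.447 tilt [ 0.028 -0.013] j6 1.84
[[-17,-23,1,-8.0],[-14,-25,1,-8.0],[-11,-27,1,-8.0],[-7,-28,1,-8.0],[-3,-29,1,-8.0],[1,-29,1,-8.0],[5,-28,1,-8.0],[9,-27,1,-8.0]]
[[13,-26,1,-8.0],[16,-24,1,-8.0]]
```

Request:
step_arm(
  steps=[
    [-17,-23,1,-8],
    [-14,-25,1,-8],
    [-11,-27,1,-8],
    [-7,-28,1,-8],
    [-3,-29,1,-8],
    [1,-29,1,-8],
    [5,-28,1,-8],
    [9,-27,1,-8],
  ],
  claw=100,
)

```text
time: 16.75
tool_pos: [0.4684, 0.3349, 0.1154]
tool_rot: [0.014, 0.88, 0.475, 0.014]
contact_force: [0.7, 0.1, -0.2]
gripper_width: 1.006
```

Request:
step_arm(
  steps=[
    [10,-20,1,-8],
    [8,-12,0,-8],
    [0,0,0,0],
  ],
)

```text
time: 17.05
tool_pos: [0.4459, 0.37, 0.1117]
tool_rot: [0.016, 0.8, 0.6, 0.011]
contact_force: [0.2, -0.9, -0.1]
gripper_width: 1.001
```

```bash
cat >> h.py <<'E'
def bay():
    im,d=grab_frame("top");w=cloud("top",d)
    s=w[140:230,250:340].reshape(-1,3);l=(s[:,:2]*1000-CO)@Ro.from_euler("z",CY,degrees=True).as_matrix()[:2,:2]
    for y in(-56,0,56):
        k=(abs(l[:,0]-2)<29)&(abs(l[:,1]-y)<25)&(s[:,2]>.024)&(s[:,2]<.036)
        if k.sum()>10:print("lane y",y,k.sum(),l[k].mean(0).round(1),round(s[k,2].mean()*1000,1))
    return im,w
E
python3 - <<'E'
from h import *
im,w=bay();print("c1",rect(w,(213,227),.01,.025,15))
plan([445.9,382.3,60],160.6)
E
```

```text
lane y -56 118 [  1.7 -57.2] 27.7
lane y 0 123 [ 6.6 -0.3] 28.0
c1 {'c': array([448.3, 359.1]), 'mean': array([448.2, 359.2,  15.5]), 'size': array([7.1, 4.8]), 'longyaw': 28.4, 'n': 6, 'ztop': np.float64(18.4)}
t 17.1 p [446.4 369.3 111.7] jaw -16.5 F [ 0.6 -0.6 -0.7] w 1.0 tilt [ 0.036 -0.012] j6 0.87
[[6.2,-3.0,25.8,1.5],[6.1,-3.2,25.8,1.5]]
```

Request:
step_arm(
  steps=[
    [6,-3,26,1.5],
    [6,-3,26,1.5],
    [0,0,20,0],
    [0,0,4,0],
  ],
)

```text
time: 17.5
tool_pos: [0.4507, 0.3802, 0.0355]
tool_rot: [0.016, 0.821, 0.57, 0.014]
contact_force: [-2.0, -0.5, -0.1]
gripper_width: 0.998
```

```bash
python3 -c "
from h import *
plan([445.9,382.3,5],160.6)"
```

```text
t 17.5 p [450.7 380.2  35.5] jaw -20.4 F [-2.  -0.5 -0.1] w 0.998 tilt [ 0.041 -0.011] j6 0.96
[[0.2,-6.6,30.2,-1.0]]
```

Request:
step_arm(
  steps=[
    [0,-6,26,-1],
    [0,-1,4,0],
  ],
  claw=55,
)

```text
time: 17.7
tool_pos: [0.447, 0.3811, 0.0054]
tool_rot: [0.017, 0.818, 0.575, 0.014]
contact_force: [-0.9, -0.9, -0.3]
gripper_width: 0.692
```

Request:
step_arm(
  steps=[
    [0,0,-1,0],
    [0,0,-1,0],
    [0,0,-1,0],
    [0,0,-1,0],
    [0,0,-1,0],
  ],
  claw=0,
)

```text
time: 18.2
tool_pos: [0.4507, 0.382, 0.0163]
tool_rot: [0.017, 0.819, 0.573, 0.018]
contact_force: [-0.2, 0.2, -1.4]
gripper_width: 0.283
```

Request:
step_arm(
  steps=[
    [0,0,-45,0],
    [0,0,-45,0],
    [0,0,-5,0],
  ],
)

```text
time: 18.5
tool_pos: [0.445, 0.3821, 0.1131]
tool_rot: [0.017, 0.819, 0.573, 0.016]
contact_force: [0.8, 0.1, 0.7]
gripper_width: 0.285
```

```bash
python3 -c "
from h import *
plan([*ch(2,56),105],81.2)"
```

```text
t 18.5 p [445.  382.1 113.1] jaw -20.0 F [0.8 0.1 0.7] w 0.285 tilt [ 0.046 -0.01 ] j6 0.96
[[-14,20,2,7.9],[-11,22,2,7.9],[-7,23,2,7.9],[-4,24,2,7.9],[-1,24,2,7.9],[3,24,2,7.9],[6,24,2,7.9],[9,23,2,7.9]]
[[12,21,2,7.9],[15,19,2,7.9]]
```

Request:
step_arm(
  steps=[
    [-14,20,1,7.9],
    [-11,22,1,7.9],
    [-7,23,1,7.9],
    [-4,24,1,7.9],
    [-1,24,1,7.9],
    [3,24,1,7.9],
    [6,24,1,7.9],
    [9,23,1,7.9],
  ],
)

```text
time: 19.3
tool_pos: [0.5614, 0.2211, 0.1152]
tool_rot: [0.003, 0.999, 0.04, 0.026]
contact_force: [0.3, -0.6, -0.3]
gripper_width: 0.289
```

Request:
step_arm(
  steps=[
    [12,18,1,7.9],
    [8,6,1,7.9],
    [0,0,0,0],
  ],
)

```text
time: 19.6
tool_pos: [0.5843, 0.1937, 0.1136]
tool_rot: [0.0, 0.994, -0.106, 0.026]
contact_force: [-0.1, -0.0, -1.1]
gripper_width: 0.282
```

```bash
python3 -c "
from h import *
plan([*ch(2,56),60],81.2)"
```

```text
t 19.6 p [584.3 193.7 113.6] jaw -102.1 F [-0.1 -0.  -1.1] w 0.282 tilt [ 0.052 -0.006] j6 2.0
[[2.8,3.7,27.0,-1.7],[2.7,3.8,27.0,-1.7]]
```

Request:
step_arm(
  steps=[
    [3,4,26,-1.7],
    [1,4,22,-1.7],
    [0,0,2,0],
  ],
)

```text
time: 19.9
tool_pos: [0.5896, 0.1857, 0.0637]
tool_rot: [0.0, 0.997, -0.071, 0.027]
contact_force: [-0.6, 0.1, -1.2]
gripper_width: 0.288
```

```bash
python3 -c "
from h import *
plan([*ch(2,56),20],81.2)"
```

```text
t 19.9 p [589.6 185.7  63.7] jaw -98.1 F [-0.6  0.1 -1.2] w 0.288 tilt [ 0.054 -0.005] j6 1.91
[[-0.8,0.6,43.8,0.7]]
```

Request:
step_arm(
  steps=[
    [0,0,30,0.5],
    [-1,0,9,0],
    [0,0,3,0],
  ],
)

```text
time: 20.2
tool_pos: [0.5913, 0.1876, 0.0231]
tool_rot: [-0.0, 0.997, -0.073, 0.028]
contact_force: [1.0, -1.1, -0.6]
gripper_width: 0.287
```

```bash
python3 -c "
from h import *
plan([*ch(2,56),20],81.2)"
```

```text
t 20.2 p [591.3 187.6  23.1] jaw -98.3 F [ 1.  -1.1 -0.6] w 0.287 tilt [ 0.056 -0.003] j6 1.92
[[-0.0,2.6,3.1,0.5]]
```

Request:
step_arm(
  steps=[
    [0,2,4,0],
    [0,0,1,0],
  ],
)

```text
time: 20.4
tool_pos: [0.5922, 0.1874, 0.0212]
tool_rot: [-0.002, 0.997, -0.072, 0.029]
contact_force: [0.0, -0.3, 0.8]
gripper_width: 0.288
```

Request:
step_arm(
  steps=[
    [0,0,0,0],
    [0,0,-1,0],
    [0,0,-1,0],
  ],
  claw=45,
)

```text
time: 20.7
tool_pos: [0.5942, 0.1879, 0.0265]
tool_rot: [-0.002, 0.997, -0.071, 0.032]
contact_force: [1.1, 0.1, 0.8]
gripper_width: 0.451
```

Request:
step_arm(
  steps=[
    [0,0,-45,0],
    [0,0,-45,0],
    [0,0,0,0],
  ],
)

```text
time: 21.0
tool_pos: [0.5878, 0.1874, 0.1182]
tool_rot: [-0.002, 0.997, -0.071, 0.031]
contact_force: [0.7, 0.0, 1.2]
gripper_width: 0.447
```

```bash
python3 - <<'E'
from h import *
plan([*ch(78,0),100],81.2)
im,w=bay();print("tab",rect(w,(294,155),.056,.075,12),rect(w,(209,191),.026,.05,12))
save(cv2.resize(im[130:240,190:350],(800,550),interpolation=cv2.INTER_CUBIC),"t3.png")
E
```

```text
t 21.0 p [587.8 187.4 118.2] jaw -98.2 F [0.7 0.  1.2] w 0.447 tilt [ 0.061 -0.001] j6 1.91
[[26,20,8,0.2],[26,20,8,0.2],[26,19,8,0.2]]
lane y -56 124 [  2.  -57.7] 27.7
lane y 0 26 [-9.   4.8] 27.8
tab {'c': array([656.9, 101.9]), 'mean': array([660.4, 104.2,  61. ]), 'size': array([43.2, 19.1]), 'longyaw': 19.5, 'n': 53, 'ztop': np.float64(63.5)} {'c': array([559.1, 392.7]), 'mean': array([559.4, 392.4,  33.5]), 'size': array([34.6, 34.2]), 'longyaw': 55.0, 'n': 127, 'ztop': np.float64(35.4)}
```

View pics/t3.png

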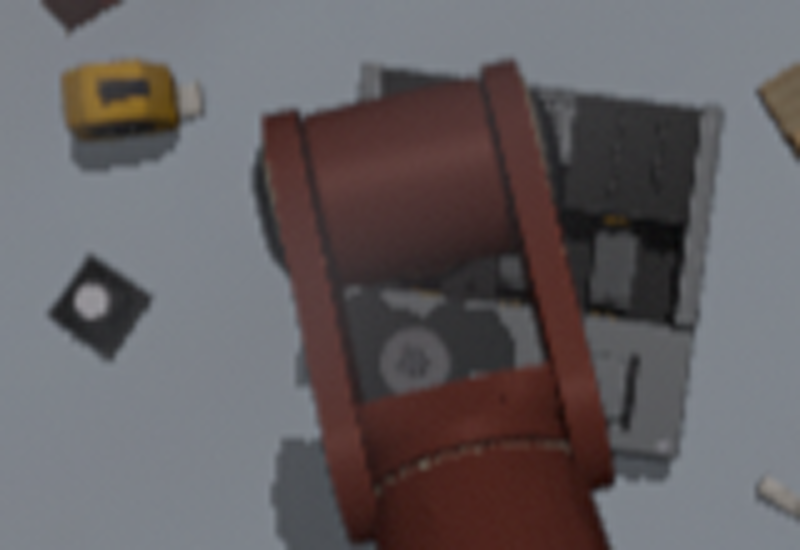

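Request:
step_arm(
  steps=[
    [24,20,5,0.2],
    [24,20,5,0.2],
    [20,16,4,0.2],
    [0,0,0,0],
  ],
  claw=0,
)

```text
time: 21.45
tool_pos: [0.6458, 0.1202, 0.1013]
tool_rot: [-0.001, 0.997, -0.075, 0.027]
contact_force: [0.5, -0.0, -0.2]
gripper_width: 0.001
```

```bash
python3 - <<'E'
from h import *
plan([*ch(78,0),75],81.2)
im,w=bay()
save(cv2.resize(im[130:240,190:350],(600,412),interpolation=cv2.INTER_CUBIC),"t4.png")
im2,d=grab_frame("side")
a=cv2.resize(im[130:230,230:350],(600,500),interpolation=cv2.INTER_CUBIC)
b=cv2.resize(im2[170:260,210:330],(600,450),interpolation=cv2.INTER_CUBIC)
save(cv2.resize(np.vstack([a,b]),(378,598)),"ts4.png")
E
```

```text
t 21.4 p [645.8 120.2 101.3] jaw -98.7 F [ 0.5 -0.  -0.2] w 0.001 tilt [ 0.054 -0.002] j6 1.8
[[10.6,0.5,26.9,0.1]]
lane y 0 48 [21.4  0. ] 27.4
lane y 56 112 [ 3.1 59.8] 27.5
```

View pics/ts4.png

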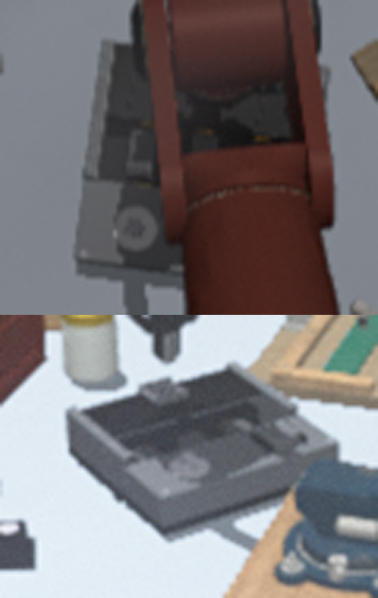

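Request:
step_arm(
  steps=[
    [11,0.5,22,0],
    [0,0,4,0],
  ],
)

```text
time: 21.75
tool_pos: [0.6552, 0.1214, 0.075]
tool_rot: [-0.002, 0.997, -0.074, 0.026]
contact_force: [-1.8, -0.2, -0.9]
gripper_width: -0.0
```

```bash
python3 -c "
from h import *
plan([*ch(76,0),61.5],81.2)"
```

```text
t 21.8 p [655.2 121.4  75. ] jaw -98.5 F [-1.8 -0.2 -0.9] w -0.0 tilt [ 0.052 -0.   ] j6 1.79
[[0.1,3.1,13.5,0.3]]
```

Request:
step_arm(
  steps=[
    [0,2,10,0],
    [0,0,3,0],
  ],
)

```text
time: 21.95
tool_pos: [0.654, 0.1209, 0.0609]
tool_rot: [-0.002, 0.997, -0.073, 0.025]
contact_force: [0.3, 0.2, 0.6]
gripper_width: -0.002
```

```bash
python3 -c "
from h import *
plan([*ch(76,0),61.5],81.2)"
```

```text
t 21.9 p [654.  120.9  60.9] jaw -98.4 F [0.3 0.2 0.6] w -0.002 tilt [0.05 0.  ] j6 1.79
[[1.9,2.3,-0.6,0.4]]
```

Request:
step_arm(
  steps=[
    [-9,0,-0.5,0],
    [-10,0,-0.5,0],
    [-10,0,-0.5,0],
  ],
)

```text
time: 22.25
tool_pos: [0.627, 0.1252, 0.062]
tool_rot: [-0.002, 0.997, -0.073, 0.03]
contact_force: [6.1, -1.8, -4.4]
gripper_width: -0.001
```

Request:
step_arm(
  steps=[
    [-10,0,0,0],
    [-10,0,0,0],
    [-10,0,0,0],
  ],
)

```text
time: 22.55
tool_pos: [0.5972, 0.1301, 0.0638]
tool_rot: [-0.002, 0.997, -0.072, 0.034]
contact_force: [2.9, -0.7, 0.7]
gripper_width: -0.001
```

```bash
python3 -c "
from h import *
plan([*ch(8,0),61.5],81.2)"
```

```text
t 22.6 p [597.2 130.1  63.8] jaw -98.3 F [ 2.9 -0.7  0.7] w -0.001 tilt [ 0.068 -0.001] j6 1.82
[[-8.6,2.6,1.7,0.5]]
```

Request:
step_arm(
  steps=[
    [-4,2,3,0],
    [-5,0,1,0],
    [-4,0,0.5,0],
  ],
)

```text
time: 22.85
tool_pos: [0.5866, 0.1309, 0.0624]
tool_rot: [-0.003, 0.997, -0.072, 0.04]
contact_force: [13.4, -1.8, 3.3]
gripper_width: -0.003
```

```bash
python3 -c "
from h import *
plan([*ch(8,0),61.5],81.2)"
```

```text
t 22.9 p [586.6 130.9  62.4] jaw -98.2 F [13.4 -1.8  3.3] w -0.003 tilt [0.08 0.  ] j6 1.82
[[2.0,1.8,1.0,0.6]]
```

Request:
step_arm(
  steps=[
    [2,0,-8,0],
    [0,0,-45,0],
    [0,0,-45,0],
    [0,-45,-10,0],
    [0,-45,0,0],
    [-20,-40,0,0],
    [-20,-40,0,0],
    [0,0,0,0],
  ],
)

```text
time: 23.65
tool_pos: [0.5568, 0.3071, 0.1664]
tool_rot: [0.0, 0.997, -0.075, 0.029]
contact_force: [-0.1, 0.1, 0.1]
gripper_width: 0.002
```

```bash
python3 - <<'E'
from h import *
plan([559.1,392.7,100],55)
im,d=grab_frame("top");w=cloud("top",d);np.savez("top5.npz",im=im,d=d)
print("tab",rect(w,(294,176),.057,.08,13))
print(rect(w,(209,191),.026,.05,12))
s=w[140:230,250:340].reshape(-1,3);l=(s[:,:2]*1000-CO)@Ro.from_euler("z",CY,degrees=True).as_matrix()[:2,:2]
k=(abs(l[:,0]-13)<8)&(abs(l[:,1])<14);print("pad z",np.median(s[k,2]))
k=(abs(l[:,0]-5)<10)&(abs(l[:,1]+55)<14);print("cover z",np.median(s[k,2]))
k=(abs(l[:,0]-70)<10)&(abs(l[:,1]+55)<14);print("deck z",np.median(s[k,2]))
print("knob",rect(w,(209,191),.026,.05,12))
save(cv2.resize(im[135:230,245:345],(800,600),interpolation=cv2.INTER_NEAREST),"t5.png")
E
```

```text
t 23.6 p [556.8 307.1 166.4] jaw -98.6 F [-0.1  0.1  0.1] w 0.002 tilt [ 0.058 -0.005] j6 2.13
[[-4,-21,16,6.6],[-6,-21,16,6.6],[-8,-20,16,6.6],[-11,-19,16,6.6]]
tab {'c': array([592.5, 122.4]), 'mean': array([593.1, 127.6,  64.3]), 'size': array([53.9, 42.2]), 'longyaw': 80.4, 'n': 200, 'ztop': np.float64(67.1)}h.py:15: RuntimeWarning: Mean of empty slice.
  m=s.mean(0)
  ret = um.true_divide(
Traceback (most recent call last):
  File "h.py", line 17, in rect
    return dict(c=np.round([cx,cy],1),mean=np.round(m*1000,1),size=np.round([a,b],1),longyaw=round((t+90)%180-90,1),n=len(s),ztop=round(np.percentile(s[:,2],80)*1000,1))
                                                                                                                                        ~~~~~~~~~~~~~^^^^^^^^^^^
IndexError: index -1 is out of bounds for axis 0 with size 0
```

Request:
step_arm(
  steps=[
    [-4,-20,2,-8],
    [-6,-20,2,-8],
    [-8,-20,2,-8],
    [-11,-15,2,-8],
    [0,0,0,-8],
    [0,0,0,-8],
    [0,0,0,-8],
    [0,0,0,-7.6],
  ],
  claw=100,
)

```text
time: 24.5
tool_pos: [0.5206, 0.3655, 0.1454]
tool_rot: [0.019, 0.878, 0.478, 0.01]
contact_force: [-0.0, 0.5, -0.2]
gripper_width: 1.0
```

```bash
python3 - <<'E'
from h import *
plan([559.1,392.7,60],55+90)
E
```

```text
t 24.5 p [520.6 365.5 145.4] jaw -32.9 F [-0.   0.5 -0.2] w 1.0 tilt [ 0.036 -0.023] j6 1.1
[[15,5,29,0.7],[15,4,29,0.7],[15,4,29,0.7]]
```

Request:
step_arm(
  steps=[
    [15,5,26,0.7],
    [15,4,26,0.7],
    [13,3,26,0.7],
    [0,0,0,0],
  ],
)

```text
time: 24.9
tool_pos: [0.5581, 0.3864, 0.0635]
tool_rot: [0.02, 0.888, 0.459, 0.006]
contact_force: [-0.8, -0.7, -0.6]
gripper_width: 0.996
```

```bash
python3 - <<'E'
from h import *
plan([559.1,392.7,10],55+90)
E
```

```text
t 24.9 p [558.1 386.4  63.5] jaw -35.3 F [-0.8 -0.7 -0.6] w 0.996 tilt [ 0.029 -0.029] j6 1.14
[[3.1,-2.5,26.7,-0.1],[3.1,-2.5,26.7,-0.1]]
```

Request:
step_arm(
  steps=[
    [4,-2,24,0],
    [3,-2,20,0],
    [0,0,3,0],
  ],
)

```text
time: 25.2
tool_pos: [0.5608, 0.3898, 0.0159]
tool_rot: [0.02, 0.889, 0.458, 0.005]
contact_force: [-0.6, 0.2, 0.2]
gripper_width: 0.999
```

```bash
python3 - <<'E'
from h import *
plan([559.1,392.7,10],55+90)
E
```

```text
t 25.2 p [560.8 389.8  15.9] jaw -35.4 F [-0.6  0.2  0.2] w 0.999 tilt [ 0.028 -0.031] j6 1.15
[[1.4,-3.3,5.8,-0.4]]
```

Request:
step_arm(
  steps=[
    [1.5,-3,4,0],
  ],
)

```text
time: 25.3
tool_pos: [0.5597, 0.3921, 0.0123]
tool_rot: [0.02, 0.889, 0.458, 0.005]
contact_force: [-0.9, -0.3, 0.7]
gripper_width: 0.999
```

Request:
step_arm(
  steps=[
    [0,0,-1,0],
    [0,0,-1,0],
    [0,0,-1,0],
    [0,0,-1,0],
    [0,0,-1,0],
  ],
  claw=0,
)

```text
time: 25.8
tool_pos: [0.5609, 0.3934, 0.0221]
tool_rot: [0.02, 0.889, 0.458, 0.008]
contact_force: [0.5, 0.1, -0.1]
gripper_width: 0.375
```

```bash
python3 - <<'E'
from h import *
plan([559.1,392.7,10],55+90)
E
```

```text
t 25.8 p [560.9 393.4  22.1] jaw -35.4 F [ 0.5  0.1 -0.1] w 0.375 tilt [ 0.032 -0.029] j6 1.16
[[-1.6,-1.6,12.0,-0.4]]
```

Request:
step_arm(
  steps=[
    [0,0,0,0],
    [0,0,0,0],
    [0,0,11,0],
  ],
  claw=60,
)

```text
time: 26.1
tool_pos: [0.5632, 0.3943, 0.0138]
tool_rot: [0.02, 0.889, 0.458, 0.01]
contact_force: [0.4, -0.2, -0.0]
gripper_width: 0.602
```

Request:
step_arm(
  steps=[
    [0,0,0,0],
    [0,0,0,0],
    [0,0,0,0],
  ],
  claw=0,
)

```text
time: 26.4
tool_pos: [0.5626, 0.3938, 0.0122]
tool_rot: [0.02, 0.889, 0.458, 0.009]
contact_force: [0.6, -0.4, -0.4]
gripper_width: 0.386
```

Request:
step_arm(
  steps=[
    [0,0,0,0],
  ],
)

```text
time: 26.5
tool_pos: [0.5626, 0.3937, 0.0121]
tool_rot: [0.02, 0.889, 0.458, 0.009]
contact_force: [0.4, 0.4, 1.0]
gripper_width: 0.386
```

Request:
step_arm(
  steps=[
    [0,0,-45,0],
    [0,0,-45,0],
    [0,0,-20,0],
    [0,0,0,0],
  ],
)

```text
time: 26.9
tool_pos: [0.5563, 0.3954, 0.1203]
tool_rot: [0.021, 0.889, 0.458, 0.005]
contact_force: [1.1, 0.1, 0.2]
gripper_width: 0.383
```

```bash
python3 - <<'E'
from h import *
D=np.load("top0.npz");im=D["im"];g=im[190:220,258:290].mean(-1)
w=cloud("top",D["d"])
P=camera_params("top");K=np.array(P["mtx"]);T=np.array(P["extrinsics"])
def hit(u,v,z):
    r=T[:3,:3]@[(u-K[0,2])/K[0,0],(v-K[1,2])/K[1,1],1];t=(z-T[2,3])/r[2];return (T[:3,3]+t*r)[:2]*1000
m=(g>118).astype(np.uint8);print(m.sum(),np.sort(g.ravel())[::-60][:8])
c,_=cv2.findContours(m,cv2.RETR_EXTERNAL,cv2.CHAIN_APPROX_NONE);c=max(c,key=cv2.contourArea)
(u,v),r=cv2.minEnclosingCircle(c);M=cv2.moments(c);print("circle",u+258,v+190,r,hit(u+258,v+190,.050),hit(M["m10"]/M["m00"]+258,M["m01"]/M["m00"]+190,.05))
print(np.round(w[196:208,268:280,2]*1000).astype(int))
plan([*ch(-73,55),110],-14)
S,d=grab_frame("side")
save(cv2.resize(S[200:300,150:300],(780,520),interpolation=cv2.INTER_CUBIC),"s6.png")
E
```

```text
141 [152.33333333 145.         125.33333333 101.33333333  93.33333333
  92.33333333  91.66666667  91.        ]
circle 272.625 202.0 7.010137557983398 [518.40279351 194.70382155] [518.15733835 195.3915951 ]
[[44 48 47 53 47 45 51 46 44 46 45 43]
 [44 43 52 51 49 46 51 51 50 47 46 50]
 [51 47 47 48 48 47 50 48 44 55 43 48]
 [54 47 51 47 51 47 45 48 48 49 50 40]
 [47 50 44 62 61 64 51 47 49 50 51 41]
 [51 50 53 67 63 64 64 60 47 49 46 50]
 [52 52 61 66 65 68 66 60 49 49 47 46]
 [52 50 62 66 66 64 62 48 48 50 52 48]
 [48 46 56 63 65 68 62 48 53 51 49 50]
 [48 48 48 56 56 64 59 48 50 50 47 44]
 [50 45 50 50 49 49 49 49 49 47 51 49]
 [51 48 52 50 51 50 51 46 52 52 48 47]]
t 26.9 p [556.3 395.4 120.3] jaw -35.4 F [1.1 0.1 0.2] w 0.383 tilt [ 0.027 -0.032] j6 1.16
[[-37,17,3,-4.3],[-38,14,3,-4.3],[-39,11,3,-4.3],[-40,8,3,-4.3],[-40,5,3,-4.3]]
```

View pics/s6.png

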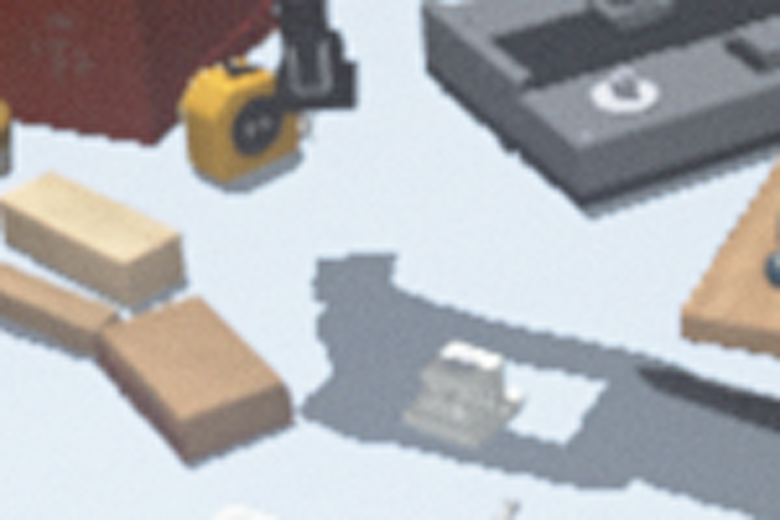

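```bash
python3 - <<'E'
from h import *
S,d=grab_frame("side");w=cloud("side",d)*1000
s,p,R=tool();l=(w-p)@R
l=l[np.isfinite(l).all(-1)&(abs(l)<60).all(-1)]
for z0 in range(-40,18,4):
    k=l[(l[:,2]>=z0)&(l[:,2]<z0+4)]
    if len(k)>5: print(z0,len(k),"x",np.percentile(k[:,0],[3,50,97]).round(1),"y",np.percentile(k[:,1],[3,50,97]).round(1))
E
```

```text
-40 9 x [-9.  -1.7  9.6] y [-29.7 -26.5   6.4]
-36 9 x [-9.8  4.6 11. ] y [-33.3 -24.2   6.4]
-32 11 x [-11.5  -1.1   9.3] y [-29.7 -22.7  -6.5]
-28 23 x [-18.   -6.2  15.2] y [-31.4 -14.6   4. ]
-24 14 x [-16.7 -10.2  13.7] y [-32.5 -19.4  14.1]
-20 17 x [-17.2  -5.7  12.6] y [-28.9 -19.6  11.6]
-16 13 x [-14.9   3.6  14.8] y [-29.7 -23.5 -15.1]
-12 10 x [-16.7 -10.7  15.6] y [-25.1 -16.6  -8.8]
-8 14 x [-15.1  -0.1  20.4] y [-23.8 -19.7 -10. ]
-4 36 x [-21.9   1.9  22.8] y [-26.6 -18.7  17.6]
0 32 x [-21.7  -2.2  23.3] y [-29.3 -20.9  22.1]
4 17 x [-23.8  -6.5  17.8] y [-26.7 -20.1  22.7]
```

Request:
step_arm(
  steps=[
    [-37,17,1,-3.5],
    [-38,14,1,-3.5],
    [-39,11,1,-3.5],
    [-40,8,1,-3.5],
    [-30,4,1,-3.4],
    [0,0,0,0],
  ],
)

```text
time: 27.6
tool_pos: [0.5034, 0.1971, 0.0997]
tool_rot: [0.017, 0.804, 0.594, -0.014]
contact_force: [0.1, -0.2, -0.9]
gripper_width: 0.386
```

```bash
python3 - <<'E'
from h import *
plan([517.5,195.3,90],-18)
E
```

```text
t 27.6 p [503.4 197.1  99.7] jaw -17.1 F [ 0.1 -0.2 -0.9] w 0.386 tilt [-0.002 -0.044] j6 0.57
[[2.8,13.9,9.7,0.9]]
```

Request:
step_arm(
  steps=[
    [3,14,4,0.9],
    [0,0,0,0],
  ],
)

```text
time: 27.8
tool_pos: [0.5151, 0.1945, 0.091]
tool_rot: [0.016, 0.81, 0.586, -0.017]
contact_force: [0.2, 1.0, -0.5]
gripper_width: 0.383
```

```bash
python3 - <<'E'
from h import *
plan([517.5,195.6,80],-18)
S,d=grab_frame("side")
save(cv2.resize(S[180:250,230:320],(720,560),interpolation=cv2.INTER_CUBIC),"s7.png")
E
```

```text
t 27.8 p [515.1 194.5  91. ] jaw -18.2 F [ 0.2  1.  -0.5] w 0.383 tilt [-0.009 -0.045] j6 0.58
[[2.3,1.9,10.9,-0.2]]
```

View pics/s7.png

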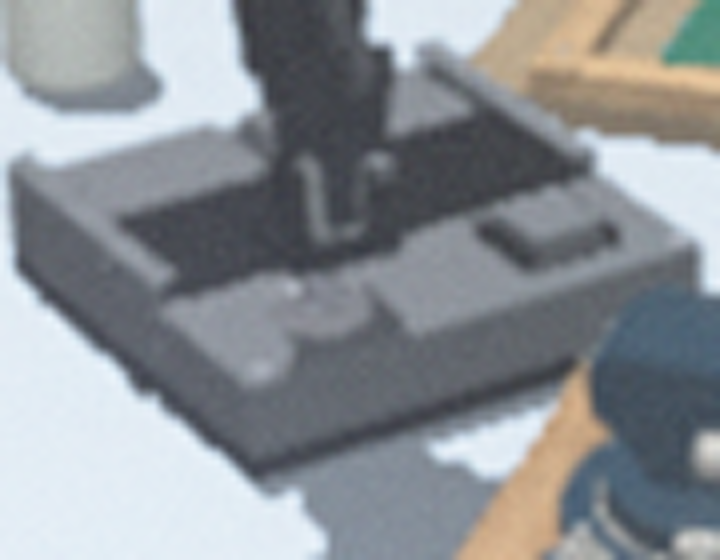

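Request:
step_arm(
  steps=[
    [2,2,5,0],
    [0,0,4,0],
    [0,0,2,0],
  ],
)

```text
time: 28.15
tool_pos: [0.5153, 0.1972, 0.0773]
tool_rot: [0.014, 0.809, 0.587, -0.019]
contact_force: [-0.3, -0.5, -0.3]
gripper_width: 0.385
```

```bash
python3 - <<'E'
from h import *
plan([517.5,195.6,70],-18)
E
```

```text
t 28.1 p [515.3 197.2  77.3] jaw -18.1 F [-0.3 -0.5 -0.3] w 0.385 tilt [-0.013 -0.045] j6 0.58
[[-0.5,2.6,7.4,-0.1]]
```

Request:
step_arm(
  steps=[
    [-0.5,2.5,2,0],
    [0,0.5,2,0],
    [0,0,2,0],
  ],
)

```text
time: 28.45
tool_pos: [0.5178, 0.1961, 0.0707]
tool_rot: [0.014, 0.809, 0.588, -0.019]
contact_force: [-0.7, 0.5, -0.0]
gripper_width: 0.388
```

```bash
python3 - <<'E'
from h import *
plan([517.5,195.6,65],-18)
E
```

```text
t 28.4 p [517.8 196.1  70.7] jaw -18.0 F [-0.7  0.5 -0. ] w 0.388 tilt [-0.014 -0.045] j6 0.58
[[-0.3,-0.1,5.7,0.0]]
```

Request:
step_arm(
  steps=[
    [0,0,2,0],
    [0,0,2,0],
  ],
)

```text
time: 28.65
tool_pos: [0.5179, 0.1959, 0.0666]
tool_rot: [0.014, 0.809, 0.588, -0.019]
contact_force: [-0.7, -0.9, -0.5]
gripper_width: 0.384
```

Request:
step_arm(
  steps=[
    [0,0,2,0],
    [0,0,1,0],
  ],
)

```text
time: 28.85
tool_pos: [0.5178, 0.1957, 0.0634]
tool_rot: [0.014, 0.809, 0.588, -0.019]
contact_force: [0.1, 0.0, -0.2]
gripper_width: 0.387
```

Request:
step_arm(
  steps=[
    [0,0,1.5,0],
    [0,0,1.5,0],
  ],
)

```text
time: 29.05
tool_pos: [0.518, 0.1956, 0.0617]
tool_rot: [0.014, 0.809, 0.588, -0.019]
contact_force: [-6.0, -1.5, 14.1]
gripper_width: 0.384
```

Request:
step_arm(
  steps=[
    [0,0,1,0],
    [0,0,1,0],
  ],
)

```text
time: 29.25
tool_pos: [0.5182, 0.1957, 0.0618]
tool_rot: [0.014, 0.809, 0.588, -0.019]
contact_force: [-3.5, -0.0, 4.1]
gripper_width: 0.388
```

Request:
step_arm(
  steps=[
    [0,0,0,8],
    [0,0,0,8],
    [0,0,0,8],
    [0,0,0,8],
  ],
)

```text
time: 29.65
tool_pos: [0.518, 0.1954, 0.0622]
tool_rot: [0.019, 0.943, 0.332, -0.014]
contact_force: [0.6, -1.5, -0.4]
gripper_width: 0.383
```

```bash
python3 - <<'E'
from h import *
plan([517.8,195.7,61.7],-18-60);print(np.round(state()["ft_torque"],3))
E
```

```text
t 29.6 p [518.  195.4  62.2] jaw -51.1 F [ 0.6 -1.5 -0.4] w 0.383 tilt [-0.014 -0.046] j6 1.16
[[0,0,0,6.7],[0,0,0,6.7],[0,0,0,6.7],[0,0,0,6.7]]
[-0.13   0.013  0.031]
```

Request:
step_arm(
  steps=[
    [0,0,0.3,8],
    [0,0,0.3,8],
    [0,0,0.3,8],
  ],
)

```text
time: 29.95
tool_pos: [0.518, 0.1948, 0.0621]
tool_rot: [0.023, 0.992, 0.121, -0.01]
contact_force: [-1.1, -0.9, 1.4]
gripper_width: 0.389
```

```bash
python3 - <<'E'
from h import *
plan([517.8,195.7,61.7],-18-60);print(np.round(state()["ft_torque"],3))
E
```

```text
t 29.9 p [518.  194.8  62.1] jaw -76.1 F [-1.1 -0.9  1.4] w 0.389 tilt [-0.015 -0.048] j6 1.59
[[0.0,-0.9,0.3,1.9]]
[-0.125  0.339  0.094]
```

Request:
step_arm(
  steps=[
    [0,0,0.3,4],
    [0,0,0.3,4],
  ],
)

```text
time: 30.15
tool_pos: [0.5179, 0.1946, 0.0621]
tool_rot: [0.024, 0.999, 0.047, -0.009]
contact_force: [-2.5, -0.8, 1.5]
gripper_width: 0.388
```

```bash
python3 - <<'E'
from h import *
plan([517.8,195.7,61.7],-18-60);print(np.round(state()["ft_torque"],3))
E
```

```text
t 30.1 p [517.9 194.6  62.1] jaw -84.5 F [-2.5 -0.8  1.5] w 0.388 tilt [-0.016 -0.048] j6 1.74
[[-0.0,-1.1,0.3,-6.5]]
[-0.055  0.326  0.161]
```

Request:
step_arm(
  steps=[
    [0,0,0.3,4],
    [0,0,0.3,4],
  ],
)

```text
time: 30.35
tool_pos: [0.5177, 0.1944, 0.0621]
tool_rot: [0.025, 0.999, -0.023, -0.008]
contact_force: [-2.1, -0.5, 1.3]
gripper_width: 0.384
```

```bash
python3 - <<'E'
from h import *
plan([517.8,195.7,61.7],-18-60);print(np.round(state()["ft_torque"],3))
E
```

```text
t 30.4 p [517.7 194.4  62.1] jaw -92.7 F [-2.1 -0.5  1.3] w 0.384 tilt [-0.016 -0.049] j6 1.88
[[0.0,-0.6,0.2,-7.3],[0.1,-0.6,0.2,-7.3]]
[-0.062  0.357  0.785]
```

Request:
step_arm(
  steps=[
    [0,0,0,0],
    [0,0,0,0],
    [0,0,0,0],
  ],
  claw=65,
)

```text
time: 30.65
tool_pos: [0.518, 0.1946, 0.0623]
tool_rot: [0.025, 0.999, -0.023, -0.007]
contact_force: [0.2, 1.0, -0.6]
gripper_width: 0.649
```

Request:
step_arm(
  steps=[
    [0,0,-45,0],
    [0,0,-45,0],
    [0,0,-20,0],
    [0,-40,0,0],
    [0,-45,0,0],
    [0,-45,0,0],
    [0,-20,0,0],
    [0,0,0,0],
  ],
)

```text
time: 31.45
tool_pos: [0.5275, 0.3541, 0.1695]
tool_rot: [0.024, 0.999, -0.022, -0.006]
contact_force: [0.9, -0.6, -0.3]
gripper_width: 0.656
```

```bash
python3 - <<'E'
from h import *
plan([*ch(-73,-55),100],81.2)
im,d=grab_frame("top");w=cloud("top",d);np.savez("top8.npz",im=im,d=d)
save(cv2.resize(im[135:230,245:345],(800,600),interpolation=cv2.INTER_NEAREST),"t8.png")
try:
    print("knob",rect(w,(274,200),.073,.1,11));print("tab",rect(w,(294,176),.057,.08,13))
except Exception as e:print(e)
E
```

```text
t 31.4 p [527.5 354.1 169.5] jaw -92.5 F [ 0.9 -0.6 -0.3] w 0.656 tilt [-0.014 -0.047] j6 2.11
[[-2,38,12,0.9],[-2,38,12,0.9],[-1,38,12,0.9],[0,38,12,0.9],[0,38,12,0.9],[1,38,12,0.9],[1,38,12,0.9]]
knob {'c': array([516.5, 195.8]), 'mean': array([516.6, 195.5,  83.5]), 'size': array([35.4, 35.2]), 'longyaw': 89.2, 'n': 134, 'ztop': np.float64(85.5)}
tab {'c': array([584.6, 124.4]), 'mean': array([592.6, 127.8,  64.4]), 'size': array([58.9, 51.2]), 'longyaw': -2.1, 'n': 201, 'ztop': np.float64(67.0)}
```

View pics/t8.png

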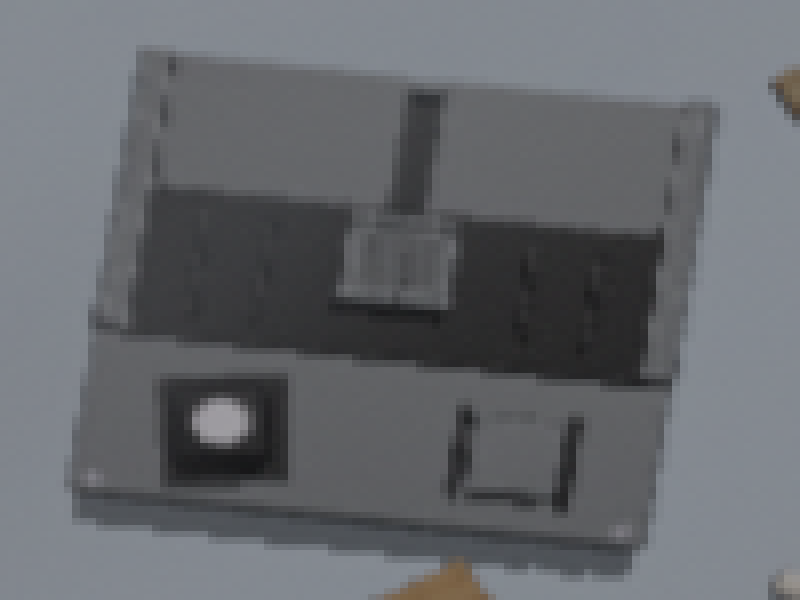

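Request:
step_arm(
  steps=[
    [-2,38,6,0.9],
    [-2,38,6,0.9],
    [-1,38,6,0.9],
    [0,38,6,0.9],
    [0,38,6,0.9],
    [1,38,6,0.9],
    [1,25,6,0.9],
    [0,0,0,0],
  ],
  claw=0,
)

```text
time: 32.3
tool_pos: [0.4974, 0.0826, 0.1382]
tool_rot: [0.026, 0.996, -0.081, -0.005]
contact_force: [0.3, 0.6, -0.8]
gripper_width: 0.001
```

```bash
python3 - <<'E'
from h import *
plan([*ch(-73,-55),85],81.2)
E
```

```text
t 32.3 p [497.4  82.6 138.2] jaw -99.3 F [ 0.3  0.6 -0.8] w 0.001 tilt [-0.014 -0.052] j6 1.79
[[1.0,-3.7,26.4,-0.2],[1.1,-3.7,26.4,-0.2]]
```

Request:
step_arm(
  steps=[
    [1,-3.5,28,0],
    [1,-3.5,28,0],
    [0,0,5,0],
    [0,0,0,0],
  ],
)

```text
time: 32.7
tool_pos: [0.5005, 0.0839, 0.0778]
tool_rot: [0.026, 0.996, -0.083, -0.003]
contact_force: [0.2, 0.8, 0.5]
gripper_width: 0.001
```

```bash
python3 - <<'E'
from h import *
plan([*ch(-73,-55),62],81.2)
E
```

```text
t 32.7 p [500.5  83.9  77.8] jaw -99.5 F [0.2 0.8 0.5] w 0.001 tilt [-0.01  -0.051] j6 1.8
[[-1.0,-3.6,15.6,-0.7]]
```

Request:
step_arm(
  steps=[
    [-1,-3.5,13,0],
    [0,0,4,0],
    [0,0,3,0],
  ],
)

```text
time: 33.0
tool_pos: [0.502, 0.0873, 0.0596]
tool_rot: [0.026, 0.996, -0.083, -0.0]
contact_force: [-0.7, -0.7, 2.5]
gripper_width: 0.002
```

Request:
step_arm(
  steps=[
    [0,0,3,0],
    [0,0,3,0],
  ],
)

```text
time: 33.2
tool_pos: [0.5022, 0.0873, 0.0549]
tool_rot: [0.026, 0.996, -0.083, -0.0]
contact_force: [-8.2, 1.3, 19.8]
gripper_width: -0.001
```

Request:
step_arm(
  steps=[
    [0,0,2,0],
    [0,0,2,0],
    [0,0,1,0],
  ],
)

```text
time: 33.5
tool_pos: [0.5024, 0.0873, 0.0553]
tool_rot: [0.026, 0.996, -0.082, -0.002]
contact_force: [-2.8, -1.6, 5.3]
gripper_width: 0.001
```

Request:
step_arm(
  steps=[
    [0,0,-20,0],
    [0,0,-45,0],
    [0,0,-45,0],
    [0,40,-10,0],
    [0,45,0,0],
    [0,45,0,0],
    [0,30,0,0],
    [0,0,0,0],
  ],
)

```text
time: 34.3
tool_pos: [0.4795, -0.0688, 0.1916]
tool_rot: [0.027, 0.996, -0.08, 0.003]
contact_force: [-1.0, -0.3, 0.4]
gripper_width: -0.001
```

```bash
python3 - <<'E'
from h import *
plan([*ch(-73,-55),150],81.2)
A=np.load("top0.npz");im,d=grab_frame("top");w=cloud("top",d);w0=cloud("top",A["d"])
M=Ro.from_euler("z",CY,degrees=True).as_matrix()[:2,:2]
for n,x,y,r in(("key",-73,-55,10),("pad",13,0,10),("cover",5,-60,15),("deck",75,-60,15),("panel",-100,0,6),("knob",-73,55,12)):
    o=[]
    for q in(w0,w):
        s=q[135:235,245:345].reshape(-1,3);l=(s[:,:2]*1000-CO)@M
        k=(abs(l[:,0]-x)<r)&(abs(l[:,1]-y)<r);o.append((k.sum(),round(np.nanmean(s[k,2])*1000,2)))
    print(n,o)
print("knob",rect(w,(274,200),.073,.1,11))
save(cv2.resize(im[110:320,90:450],(792,462),interpolation=cv2.INTER_CUBIC),"t9.png")
E
```

```text
t 34.3 p [479.5 -68.8 191.6] jaw -99.2 F [-1.  -0.3  0.4] w -0.001 tilt [ 0.003 -0.055] j6 1.47
[[-1,-40,8,-0.1],[-1,-40,8,-0.1],[-1,-40,8,-0.1],[-1,-40,8,-0.1]]
key [(np.int64(46), np.float64(59.74)), (np.int64(44), np.float64(59.66))]
pad [(np.int64(43), np.float64(63.06)), (np.int64(44), np.float64(63.58))]
cover [(np.int64(96), np.float64(51.87)), (np.int64(100), np.float64(51.67))]
deck [(np.int64(97), np.float64(46.14)), (np.int64(98), np.float64(46.13))]
panel [(np.int64(16), np.float64(46.69)), (np.int64(16), np.float64(46.93))]
knob [(np.int64(62), np.float64(55.11)), (np.int64(67), np.float64(84.69))]
knob {'c': array([516.4, 195.8]), 'mean': array([516.6, 195.5,  83.8]), 'size': array([35.6, 35.4]), 'longyaw': 89.9, 'n': 134, 'ztop': np.float64(86.2)}
```

View pics/t9.png

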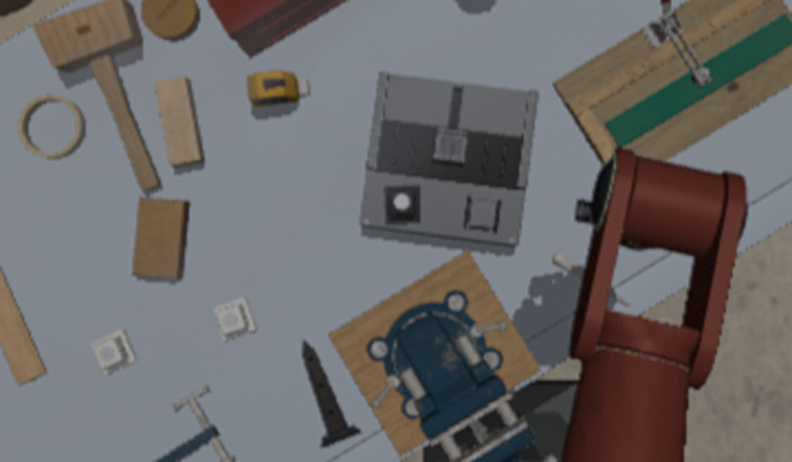

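```bash
python3 -c "
from h import *
print(job_done(),state()['time'])"
```

```text
the job is handed in; nothing more can be done
the job is handed in; nothing more can be done
```

I completed every step of the task and handed the job in at about 34 s on the robot's clock. No verdict was reported.

- **Cover:** I pressed the tab, slid the cover open to its stop and shut it again. Depth checks afterwards put the cover and tab back at their starting heights and positions, within about 0.5 mm.
- **Cells:** All three lay flat in their lanes before I closed the cover, and the last picture shows none left on the bench where I found them.
- **Knob:** It is seated on the shaft, its top at about 84 mm (83 mm is fully down). I turned it clockwise until the resisting torque rose to about 0.8 N m, against 0.04 N m of friction. The selector angle can't be read directly, so that torque is my evidence it reached the stop. The knob ended about 8° beyond where I expected the stop, if the selector's zero lines up with the charger. I took this as a wrong assumption about the zero.
- **Start key:** I pressed it until it bottomed, at about 20 N with the fingertips at 55 mm. I held it for roughly 0.4 s and released it. The key now reads up again.
- **Bystanders:** The last picture shows the tape measure, the nail punch, the sanding block and both white knobs still in place.

The tool drifted up to about 5° out of vertical during the run. It didn't affect any fit that I could see.

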